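# Load the paint shaker and free its carriage

## Robot

A 6-joint arm with a two-finger parallel gripper is mounted at the origin on the work surface. World frame = base frame: x ahead of the robot, y to its left, z up, the work surface at z = 0. Lengths are in m, angles in rad, forces in N, time in s.
With the tool pointing down it reaches from about 0.275 to 0.875 m from the base axis. Payload 12.5 kg.
Tool frame: the origin (TCP) lies at the centre of the arm's flange, where the gripper is bolted on; the fingertips stand 173 mm ahead of it and the grasp point (between the pads) lies 155 mm ahead of it; z points along the fingers, y is the direction in which the jaws open and shut (so a half turn about z gives the same grasp; the last joint's range is limited). The gripper opens to 85 mm and grips with 20 to 120 N. Pads are 22 mm wide; open, the fingers measure 114 mm over their backs; the gripper's body (76 mm by 85 mm) begins 54 mm behind the grasp point. The pads swing forward as they close: fully open they stand 13 mm farther back than shut.
Start: joints at [-1.326, 0.351, 1.652, -0, 1.139, -0.085], TCP at [0.178, -0.52, 0.405] pointing down, gripper open.
Joint ranges: [-2.75, 2.75], [-0.79, 2.1], [0.01, 2.65], [-1.57, 4.71], [0.07, 3.14], [-2.87, 2.87]. Speed limits (rad/s): [2.22, 2.22, 2.79, 3.14, 3.14, 3.14].

## Interface

Orientations are given as a rotation vector (axis times angle).
In Python, from rig import ctrl gives the robot as it stands.
- The arm moves only by the tool send_rows, never from a script. Its argument "commands" is one flat list of numbers, 7 for each row, row after row: the opening, from 0 (shut) to 1 (fully open), then the shift along the tool's x, y, z in m, then the turn, a rotation vector about the tool's x, y, z in rad. A call has exactly 8 rows; each row shifts and turns the commanded pose from where the row before left it, along the tool's axes as they then stand; what a row does not reach is not made up. A row lasts 1/10 s, in which the tool goes at most 50 mm and 8.59 degrees, less where a joint would pass 70% of its speed; a pose out of reach is approached as far as the arm can. A call with a gripper value outside its range is refused whole. The fingers move at their own pace and stop on an object; the grip force is fixed at half the most. Time passes only in rows, so rows that do not move let the fingers close, or fill a call up. It gives the time, the measured TCP pose, the force and the opening at its end, in the units of the state.
- ctrl.state(): the state, without advancing time (a new reading comes with each control period).
- ctrl.read_camera(name): name is "side" or "top" or "wrist"; returns a dict with "color" (400x640x3 uint8, red, green, blue), "z_map" (400x640 float32, m along the optical axis (not along the pixel's ray), 0 where there is no reading), "fovy" (degrees; the focal length in pixels is half the picture's height over the tangent of half this angle, whatever the lens; pixels are square), "cx", "cy" (the principal point, pixels), "origin" and "rotation" of the camera in the world. Camera axes: x right, y up, looking along -z (the intrinsics and any distortion apply to the point x, -y, -z); pixel columns grow to the right and rows downward; lengths in m; the calibration is good to about 2 mm. The wrist camera is an equidistant fisheye: a pixel r from the principal point sees the ray r / f radians off the axis. A picture is of the moment at which its call begins.
- ctrl.sign_off(): hands the job in, once; it reports no verdict.
The state is a dict: "clock": time; "joints": joint angles; "dq": joint speeds; "tau": joint torques, N m; "position": TCP position; "tool_rot": TCP orientation; "ft_force": force on the tool from outside, world axes, zero at the start; "ft_torque": the same for the moment, N m; "opening": finger opening in m.
Only numpy, scipy, OpenCV 4.12 (cv2) and the standard library are available. Lean on these libraries where they do the work, as an engineer would, in place of code of your own. Each camera call takes 0.05 s, during which the arm holds its last target.

## Task

Put every paint bottle on the mat upright into a pocket of the shaker's carriage, one to a pocket, and screw each green cap fully tight. Only when all are in and tight, draw the red locking pin up out of its bore and park it hanging upright in the notch of the grey bracket, collar on the plate; then push the carriage fully home against the drive box. Leave the other things on the bench where they are.

Things in the scene. Friction and masses are not known exactly. Their poses are not given: they have to be found in the camera images.
- shaker: Small white paint shaker standing on the bench, 120 mm deep (its x) and about 510 mm long (its y, from -210 to +305). Origin on the bench below the middle pocket of the carriage when the carriage is out; z up. A white drive box (140 x 140 x 120 mm high) stands at its +y end. An aluminium carriage slides along its y. It does not move on the bench.
- carriage (a joint): Travel of the aluminium carriage in m: 0 = out (loading position, where the locking pin holds it), 0.060 = fully home against the drive box (towards the shaker's +y). Friction about 2.5 N; it stays where it is left. The carriage's top is 46 mm above the bench.
- handle (a point): Centre of the black upright knob (20 mm diameter, from 66 to 98 mm above the bench; a thin 12 mm stem below) at the end of the carriage away from the drive box, for pinching from above or pushing; 60 mm beyond the locking pin. Moves with the carriage. Axes as the shaker's.
- bore (a point): Mouth of the pin bore in the shaker base, at the height of the carriage's top (46 mm above the bench). 12 mm diameter, vertical; it passes through the carriage into the base and is 46 mm deep. Fixed to the shaker's base.
- pin: Locking pin, upright in the bore at the start, 80 g: steel shank 10 mm diameter reaching 42 mm below the origin, steel collar 26 mm diameter and 5 mm thick, red round grip 18 mm diameter and 32 mm high above the collar (up to 37 mm above the origin). Origin at the centre of the collar's underside; z up along the grip. Must be raised 42 mm to leave the bore.
- bracket: Grey parking bracket fixed to the bench near the pin end of the shaker: a level plate 50 x 60 mm and 12 mm thick, its top 60 mm above the bench, on an upright at its +x edge. A notch 14 mm wide is cut from the plate's -x edge, 33 mm deep, along x. Origin on the bench below the plate's centre.
- notch (a point): Parking place: centre of the notch, on the plate's top face (60 mm above the bench). The notch is open towards -x of this frame (21 mm away) and ends 12 mm towards +x. The parked pin hangs upright here, shank in the notch, collar flat on the plate: then the pin's origin is at this height.
- pocket0 (a point): Centre of the inner floor of yellow pocket 0 of the carriage (51 mm above the bench). Square inside, 40 x 40 mm, with sides along the shaker's x and y; walls 5 mm thick, rim 25 mm above this floor. Pockets stand 62 mm apart. Moves with the carriage.
- pocket1 (a point): Centre of the inner floor of yellow pocket 1 of the carriage (51 mm above the bench). Square inside, 40 x 40 mm, with sides along the shaker's x and y; walls 5 mm thick, rim 25 mm above this floor. Pockets stand 62 mm apart. Moves with the carriage.
- pocket2 (a point): Centre of the inner floor of yellow pocket 2 of the carriage (51 mm above the bench). Square inside, 40 x 40 mm, with sides along the shaker's x and y; walls 5 mm thick, rim 25 mm above this floor. Pockets stand 62 mm apart. Moves with the carriage.
- bottle0: Violet square paint bottle, 34 x 34 mm, shoulder 44 mm above its base, about 125 g with cap; round green cap 28 mm diameter from 50 to 74 mm above its base. Origin at the centre of its base, x and y along its sides. It may be lifted by the cap. May be absent.
- cap0 (a joint): Turn of the violet bottle's green cap in rad: 0 = screwed tight (a stop; the white stripe on the cap then stands over the black mark on the shoulder, on the bottle's +x side), growing as it unscrews, anticlockwise from above, up to 4.2 (stop), so several grasps are needed. The cap stays on its neck at the same height and takes about 0.05 N m to turn; a bottle standing loose would turn with it, a bottle in a pocket turns at most about 0.2 rad before its walls hold it.
- bottle1: Red square paint bottle, 34 x 34 mm, shoulder 44 mm above its base, about 125 g with cap; round green cap 28 mm diameter from 50 to 74 mm above its base. Origin at the centre of its base, x and y along its sides. It may be lifted by the cap. May be absent.
- cap1 (a joint): Turn of the red bottle's green cap in rad: 0 = screwed tight (a stop; the white stripe on the cap then stands over the black mark on the shoulder, on the bottle's +x side), growing as it unscrews, anticlockwise from above, up to 4.2 (stop), so several grasps are needed. The cap stays on its neck at the same height and takes about 0.05 N m to turn; a bottle standing loose would turn with it, a bottle in a pocket turns at most about 0.2 rad before its walls hold it.
- bottle2: Ivory square paint bottle, 34 x 34 mm, shoulder 44 mm above its base, about 125 g with cap; round green cap 28 mm diameter from 50 to 74 mm above its base. Origin at the centre of its base, x and y along its sides. It may be lifted by the cap. May be absent.
- cap2 (a joint): Turn of the ivory bottle's green cap in rad: 0 = screwed tight (a stop; the white stripe on the cap then stands over the black mark on the shoulder, on the bottle's +x side), growing as it unscrews, anticlockwise from above, up to 4.2 (stop), so several grasps are needed. The cap stays on its neck at the same height and takes about 0.05 N m to turn; a bottle standing loose would turn with it, a bottle in a pocket turns at most about 0.2 rad before its walls hold it.
- tape: Bystander: roll of yellow masking tape, loose on the bench; to be left alone.
- brush: Bystander: paint brush, loose on the bench; to be left alone.
- driver: Bystander: screwdriver, loose on the bench; to be left alone.
- thinner: Bystander: white thinner bottle, loose on the bench; to be left alone.
- cup: Bystander: white cup, loose on the bench; to be left alone.
- sanding: Bystander: orange sanding block, loose on the bench; to be left alone.

How it is judged:
By the outcome, as a careful person would: the job done as asked, in the order asked, and still so for the second after the job is handed in, with the robot touching nothing.
Of bottle0, bottle1, bottle2 only 2 to 3 are there at a start; the rules pass over those that are not, and their reading is None.
At some moment in a run one of bottle0, bottle1, bottle2 may be knocked a few centimetres aside while the robot is not near it.
It also fails if it takes over 210 s, if anything falls off the work surface, if the arm or the gripper's body presses on something with over 40 N, if the wrist force passes 120 N, or if a joint passes its speed limit or range.

## Working session

There is one attempt and no reset: what is moved stays moved. The work goes in short steps, Python scripts to look and compute and a tool call to move; the robot and the scene stay as the last step left them, time stands still between calls to the robot, and variables do not carry over. Pictures are saved under pics/ and viewed, and the job is handed in when it is done.

Besides the shell and the picture viewer there is one more tool, called after "Call:" as name(argument=value, ...) on one line, values as JSON. send_rows: Moves the arm, as the interface text tells. Its arguments: {"type":"object","properties":{"commands":{"type":"array"}},"required":["commands"]}

```bash
ls; mkdir -p pics
python3 - <<'E'
from rig import ctrl
import cv2,numpy as np
print(ctrl.state())
for n in ["side","top","wrist"]:
    d=ctrl.read_camera(n)
    cv2.imwrite(f"pics/{n}0.png",d["color"][:,:,::-1])
    print(n,d["fovy"],d["cx"],d["cy"],d["origin"],d["rotation"])
    np.savez(f"{n}0.npz",**d)
E
```

```text
pics
{'clock': 0.0, 'joints': array([-1.32558221e+00,  3.51255207e-01,  1.65242694e+00,  1.47373692e-05,
        1.13908884e+00, -8.45913551e-02]), 'dq': array([-0.00090323, -0.00092763, -0.00043974, -0.00031864, -0.00124946,
       -0.0001698 ]), 'tau': array([ 2.15228851e-03, -5.06091213e+01, -2.91404307e+01, -3.78481570e-05,
        4.55912494e-03,  5.29069712e-05]), 'position': array([ 0.17812161, -0.52022509,  0.40414683]), 'tool_rot': array([-3.09781676e+00, -5.15509959e-01,  1.27490370e-04]), 'ft_force': array([-0.82826122, -0.37439928, -1.11838463]), 'ft_torque': array([ 0.06408616, -0.00650644,  0.01681733]), 'opening': 0.08534539953337142}
side 52.42980990827537 317.75562619674065 197.31044704859534 [0.05482434 0.53195577 0.76829468] [ 0.36330266 -0.9981733  -2.29611763]
top 55.671594737403765 319.42440251109815 202.98933867534294 [ 0.37899163 -0.06148221  1.15911966] [ 0.09059577 -0.11609132 -1.56659426]
wrist 65.70646984690485 312.8691023497736 193.969297103986 [ 0.24611385 -0.49784501  0.37293135] [-0.24621186  0.17711843 -1.23098027]
```

View pics/top0.png

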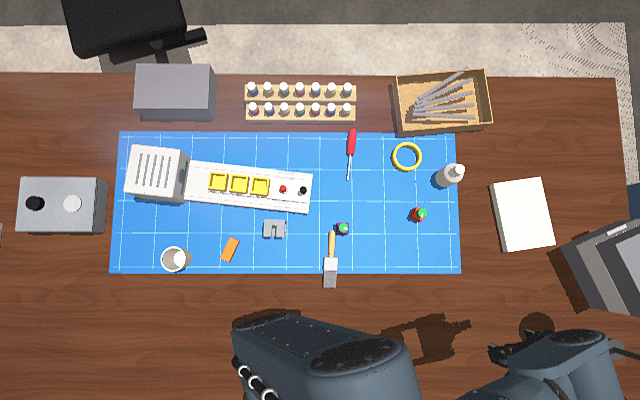

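View pics/side0.png

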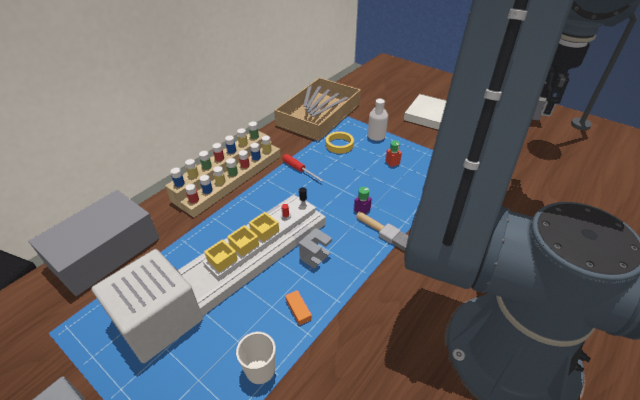

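View pics/wrist0.png

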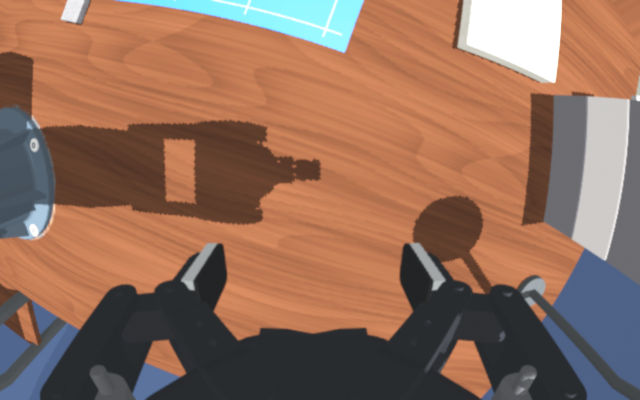

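The top view shows two bottles: violet near (342,228) and red near (418,214). The shaker carriage is at (185-310, 165-210), the bracket at (274,229) and the pin at (283,189). The bystanders are the cup, sanding block, brush, screwdriver, tape and thinner.

```bash
cat > h.py <<'E'
import numpy as np,cv2
from scipy.spatial.transform import Rotation as R
def get(n,save=None):
    from rig import ctrl
    d=ctrl.read_camera(n)
    if save: cv2.imwrite(f"pics/{save}.png",d["color"][:,:,::-1])
    return d
def f_(d): return 200/np.tan(np.radians(float(d["fovy"]))/2)
def ray(d,uv,fish=False):
    uv=np.atleast_2d(np.asarray(uv,float)); f=f_(d)
    x=(uv[:,0]-d["cx"])/f; y=(uv[:,1]-d["cy"])/f
    if fish:
        r=np.hypot(x,y); s=np.where(r>1e-9,np.sin(r)/np.maximum(r,1e-9),1)
        v=np.stack([x*s,-y*s,-np.cos(r)],1)
    else: v=np.stack([x,-y,-np.ones_like(x)],1)
    return R.from_rotvec(d["rotation"]).apply(v)
def plane(d,uv,z,fish=False):
    v=ray(d,uv,fish); o=d["origin"]
    return o+v*((z-o[2])/v[:,2])[:,None]
def proj(d,p,fish=False):
    q=R.from_rotvec(d["rotation"]).inv().apply(np.atleast_2d(p)-d["origin"]); f=f_(d)
    if fish:
        rr=np.hypot(q[:,0],q[:,1]); th=np.arctan2(rr,-q[:,2]); k=th/np.maximum(rr,1e-9)
        return np.stack([d["cx"]+f*k*q[:,0],d["cy"]-f*k*q[:,1]],1)
    return np.stack([d["cx"]+f*q[:,0]/-q[:,2],d["cy"]-f*q[:,1]/-q[:,2]],1)
def cloud(d,fish=False):
    u,v=np.meshgrid(np.arange(640),np.arange(400))
    zc=d["z_map"].ravel(); r=ray(d,np.stack([u.ravel(),v.ravel()],1),fish)
    ax=R.from_rotvec(d["rotation"]).apply([0,0,-1])
    p=d["origin"]+r*(zc/(r@ax))[:,None]; p[zc<=0]=np.nan
    return p.reshape(400,640,3)
def hsv(d): return cv2.cvtColor(d["color"],cv2.COLOR_RGB2HSV)
def mask(d,lo,hi): return cv2.inRange(hsv(d),np.array(lo),np.array(hi))
def blobs(m,amin=8):
    n,l,s,c=cv2.connectedComponentsWithStats(m)
    return [(s[i,4],c[i].round(1),s[i,:4]) for i in range(1,n) if s[i,4]>=amin],l
E
python3 - <<'E'
from h import *
d=dict(np.load("top0.npz")); P=cloud(d)
img=cv2.resize(d["color"][100:300,100:500],None,fx=2,fy=2,interpolation=cv2.INTER_CUBIC)
cv2.imwrite("pics/topz.png",img[:,:,::-1])
for n,lo,hi in [("green",(45,80,60),(85,255,255)),("yellow",(22,150,120),(32,255,255)),("red",(0,180,120),(5,255,255)),("violet",(135,100,30),(165,255,255)),("black",(0,0,0),(180,255,40))]:
    m=mask(d,lo,hi); m[:130]=0; m[280:]=0
    b,l=blobs(m)
    for i,x in enumerate(b):
        u,v=x[1]; print(n,x, P[int(round(v)),int(round(u))].round(4))
print(P[215,280:300:2].round(3), "bench", P[250,300].round(4), P[150,300].round(4),P[250,440])
E
```

```text
green (np.int32(72), array([421.3, 212.2]), array([416, 208,  11,   9], dtype=int32)) [ 0.4976 -0.3741  0.0706]
green (np.int32(64), array([342.3, 227.1]), array([338, 223,  10,  10], dtype=int32)) [ 0.4534 -0.1439  0.074 ]
yellow (np.int32(22), array([404.2, 145. ]), array([395, 143,  19,   6], dtype=int32)) [ 0.7143 -0.3444  0.0136]
yellow (np.int32(34), array([408.5, 167.4]), array([397, 164,  21,   7], dtype=int32)) [ 0.6417 -0.3522  0.0236]
yellow (np.int32(19), array([216.9, 173. ]), array([210, 172,  15,   3], dtype=int32)) [0.6104 0.2195 0.0715]
yellow (np.int32(12), array([218.5, 175.8]), array([213, 175,  12,   2], dtype=int32)) [0.6056 0.2215 0.0511]
yellow (np.int32(40), array([236.9, 177.6]), array([230, 174,  18,  12], dtype=int32)) [0.5996 0.165  0.052 ]
yellow (np.int32(68), array([257.7, 184.6]), array([250, 177,  19,  18], dtype=int32)) [0.5792 0.1027 0.0499]
yellow (np.int32(12), array([239.5, 178.3]), array([234, 178,  12,   2], dtype=int32)) [0.6001 0.1566 0.0497]
yellow (np.int32(11), array([260. , 180.8]), array([255, 180,  11,   2], dtype=int32)) [0.5912 0.097
[... 308 characters left out ...]
)) [ 0.4919 -0.3616  0.0399]
violet (np.int32(44), array([339.2, 229.6]), array([336, 223,  12,  11], dtype=int32)) [ 0.446  -0.1366  0.0536]
black (np.int32(15), array([302.3, 190. ]), array([300, 187,   6,   7], dtype=int32)) [ 0.5567 -0.0292  0.0971]
black (np.int32(109), array([ 35.8, 202.9]), array([ 26, 197,  18,  13], dtype=int32)) [0.5185 0.7198 0.0884]
[[ 0.495  0.041  0.001]
 [ 0.495  0.035 -0.001]
 [   nan    nan    nan]
 [ 0.495  0.023 -0.004]
 [ 0.495  0.016 -0.001]
 [ 0.495  0.01   0.002]
 [ 0.495  0.004  0.001]
 [ 0.495 -0.002  0.001]
 [ 0.495 -0.008 -0.001]
 [ 0.495 -0.015  0.001]] bench [ 0.3884 -0.0214 -0.0005] [ 0.7003 -0.0191 -0.    ] [ 0.38872586 -0.4488605  -0.00087972]
```

View pics/topz.png

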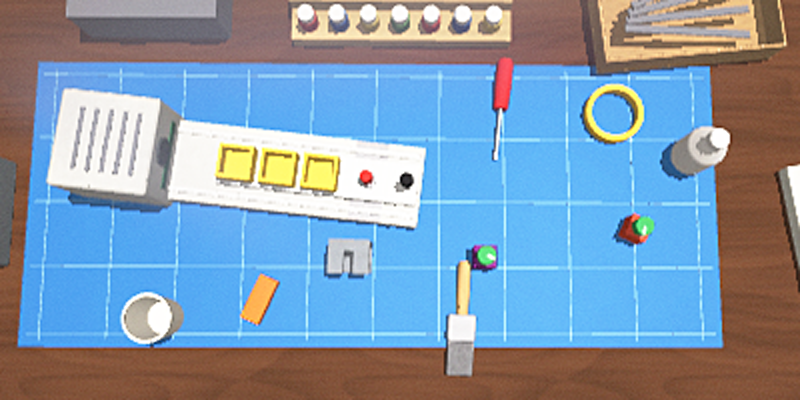

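```bash
cat >> h.py <<'E'
def st():
    from rig import ctrl
    return ctrl.state()
def goto(p,th=None,s=None):
    """print tool-frame shift & turn about z needed to bring grasp point(155 ahead) to p with tool down, heading th"""
    s=s or st(); T=R.from_rotvec(s["tool_rot"]); x=T.apply([1,0,0]); th0=np.arctan2(x[1],x[0])
    g=s["position"]+T.apply([0,0,.155])
    dl=T.inv().apply(np.asarray(p)-g)
    print("t",s["clock"],"th",th0.round(4),"grasp",g.round(4),"j6",s["joints"][5].round(3),"tilt",T.apply([0,0,1]).round(4),"open",round(s["opening"],4),"F",s["ft_force"].round(1),"tq",s["ft_torque"].round(2))
    print("shift",dl.round(4),"turn",None if th is None else round((th0-th+np.pi)%(2*np.pi)-np.pi,4))
E
python3 - <<'E'
from h import *
d=dict(np.load("wrist0.npz")); s=st(); T=R.from_rotvec(s["tool_rot"])
print(T.inv().apply(d["origin"]-s["position"]), (T.inv()*R.from_rotvec(d["rotation"])).as_matrix().round(3))
goto([.4534,-.1439,.2],.33)
E
```

```text
[0.07159817 0.00084305 0.03136215] [[ 0.001  0.96   0.281]
 [ 1.    -0.001 -0.   ]
 [ 0.     0.281 -0.96 ]]
t 0.15 th 0.3298 grasp [ 0.1781 -0.5201  0.2493] j6 -0.085 tilt [-3.e-04  8.e-04 -1.e+00] open 0.0856 F [ 0.5  0.6 -0.1] tq [-0.02  0.06  0.01]
shift [ 0.3823 -0.2667  0.0495] turn -0.0002
```

Run:
```python
from h import *
goto([.4976,-.3741,.2],.33)
```

```text
t 0.15 th 0.3298 grasp [ 0.1781 -0.5201  0.2493] j6 -0.085 tilt [-3.e-04  8.e-04 -1.e+00] open 0.0856 F [ 0.5  0.6 -0.1] tq [-0.02  0.06  0.01]
shift [ 0.3496 -0.0346  0.0493] turn -0.0002
```

Call:
send_rows(commands=[1,0.045,-0.005,0.006,0,0,0,1,0.045,-0.005,0.006,0,0,0,1,0.045,-0.005,0.006,0,0,0,1,0.045,-0.005,0.006,0,0,0,1,0.045,-0.005,0.006,0,0,0,1,0.045,-0.005,0.006,0,0,0,1,0.045,-0.004,0.006,0,0,0,1,0.035,0,0.007,0,0,0])

```text
clock: 0.95
position: [0.5003, -0.3732, 0.3553]
tool_rot: [-3.098, -0.517, -0.0]
ft_force: [-0.7, -1.4, -0.1]
opening: 0.0854
```

Call:
send_rows(commands=[1,0,0,0,0,0,0,1,0,0,0,0,0,0,1,0,0,0,0,0,0,1,0,0,0,0,0,0,1,0,0,0,0,0,0,1,0,0,0,0,0,0,1,0,0,0,0,0,0,1,0,0,0,0,0,0])

```text
clock: 1.75
position: [0.4982, -0.3749, 0.3557]
tool_rot: [3.099, 0.515, 0.0]
ft_force: [0.7, -0.6, -0.0]
opening: 0.0853
```

Run:
```python
from h import *
d=get("wrist","w1"); np.savez("w1.npz",**d)
t=get("top","t1");np.savez("t1.npz",**t)
goto([.4976,-.3741,.2],.33)
```

```text
t 1.85 th 0.3298 grasp [ 0.4982 -0.3748  0.2007] j6 0.521 tilt [-0.  0. -1.] open 0.0858 F [ 0.  -0.5 -0.4] tq [0.   0.03 0.02]
shift [-0.0004 -0.0009  0.0007] turn -0.0002
```

View pics/w1.png

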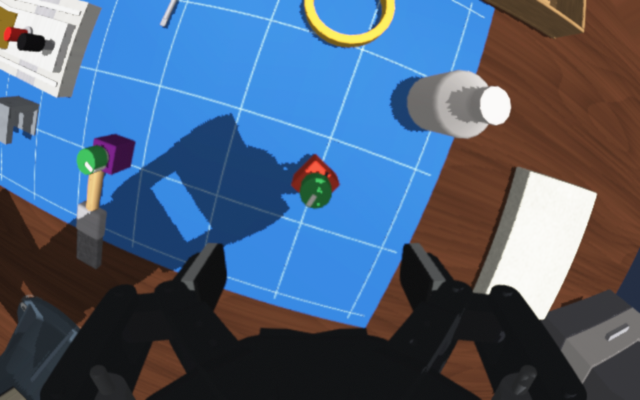

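View pics/t1.png

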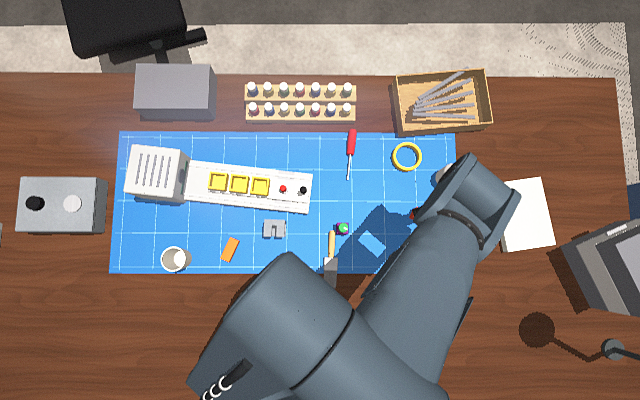

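Run:
```python
from h import *
d=dict(np.load("w1.npz"))
a=cv2.resize(d["color"][140:225,270:365],None,fx=8,fy=7,interpolation=cv2.INTER_NEAREST)[:, :, ::-1]
cv2.imwrite("pics/w1z.png",cv2.resize(d["color"][140:225,270:365],None,fx=7,fy=7,interpolation=cv2.INTER_NEAREST)[:,:,::-1])
P=cloud(d,True)
g=mask(d,(45,80,30),(85,255,255)); b,l=blobs(g,60)
for x in b: print("green",x,plane(d,x[1],.072,True).round(4))
r=mask(d,(0,150,60),(12,255,255)); b,l=blobs(r,60)
for x in b: print("red",x)
m=np.zeros((400,640),bool)
# cap top points by depth
for c in [(316,190)]:
    Z=P[170:215,290:345]; q=Z.reshape(-1,3); ok=q[:,2]>.068; print("captop",ok.sum(),np.nanmedian(q[ok],0), (np.nanmin(q[ok],0)+np.nanmax(q[ok],0))/2)
    ok=(q[:,2]>.038)&(q[:,2]<.048); print("shoulder",ok.sum(),q[ok].min(0),q[ok].max(0))
```

```text
green (np.int32(590), array([ 91.2, 158.3]), array([ 77, 146,  30,  29], dtype=int32)) [[ 0.4597 -0.1555  0.072 ]]
green (np.int32(768), array([315.7, 189.4]), array([300, 174,  32,  34], dtype=int32)) [[ 0.501  -0.3775  0.072 ]]
red (np.int32(37597), array([552.2, 143.8]), array([412,   0, 228, 309], dtype=int32))
red (np.int32(218), array([12.2, 33.6]), array([ 3, 27, 24, 14], dtype=int32))
red (np.int32(608), array([313.8, 172.4]), array([292, 156,  46,  35], dtype=int32))
red (np.int32(1193), array([ 37.8, 222.4]), array([  9, 193,  58,  57], dtype=int32))
red (np.int32(493), array([153. , 280.2]), array([134, 267,  42,  26], dtype=int32))
red (np.int32(1449), array([390.3, 311.2]), array([368, 269,  44,  70], dtype=int32))
red (np.int32(83), array([ 24.8, 288. ]), array([ 21, 281,  11,  13], dtype=int32))
red (np.int32(2729), array([263.4, 317. ]), array([215, 291, 135,  48], dtype=int32))
red (np.int32(475), array([  5.2, 326.3]), array([  0, 302,  17,  52], dtype=int32))
red (np.int32(98), array([ 85.5, 315.5]), array([ 78, 307,  16,  19], dtype=int32))
red (np.int32(1652), array([157.7, 369.9]), array([134, 341,  51,  59], dtype=int32))
red (np.int32(1646), array([468.1, 369.8]), array([442, 341,  51,  59], dtype=int32))
captop 808 [ 0.49902521 -0.37778584  0.07347836] [ 0.49795741 -0.37828413  0.07181203]
shoulder 361 [ 0.48497942 -0.39925586  0.03836265] [ 0.51411797 -0.35613216  0.04530915]
```

View pics/w1z.png

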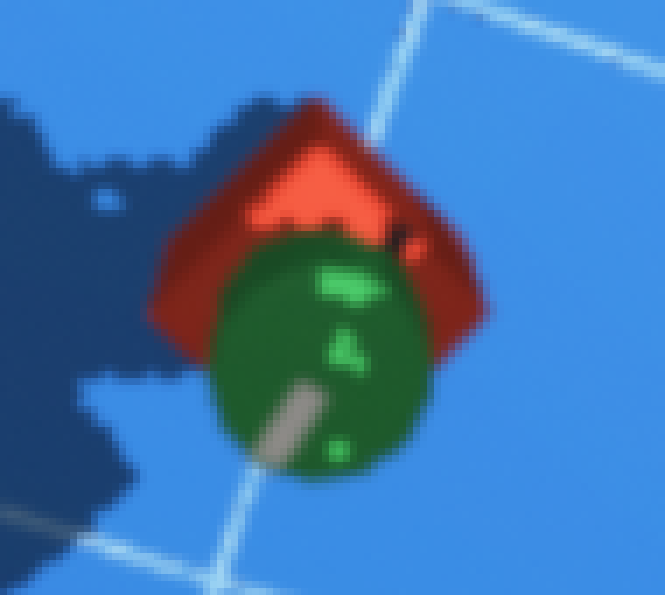

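Run:
```python
from h import *
d=dict(np.load("w1.npz"))
c=np.array([270,140])
pz=lambda q,z: plane(d,np.array(q)/7+c,z,True)[0]
for z in (0,.044):
  A=[pz(q,z) for q in [(318,100),(150,312),(488,310)]]
  print(z,[a[:2].round(4) for a in A],[np.degrees(np.arctan2(*(b-A[0])[1::-1])) for b in A[1:]],[np.linalg.norm(b-A[0]) for b in A[1:]],(A[1]+A[2])/2)
cap=pz((322,356),.074); print("cap",cap, "tip",[pz(q,.074)[:2] for q in [(210,356),(432,356),(322,235),(322,482)]])
m=pz((402,240),.044); s0=pz((312,390),.074); s=pz((270,455),.074)
cc=(cap+[.0,0,0])[:2]
print("mark ang",np.degrees(np.arctan2(*(m[:2]-cc)[::-1])),np.linalg.norm(m[:2]-cc),"stripe",np.degrees(np.arctan2(*(s[:2]-cc)[::-1])),np.degrees(np.arctan2(*(s-s0)[1::-1])))
```

```text
0 [array([ 0.5187, -0.3717]), array([ 0.479 , -0.3579]), array([ 0.4963, -0.4074])] [np.float64(160.86646995753745), np.float64(-122.20201301572845)] [np.float64(0.04207096360824638), np.float64(0.04210145829338365)] [ 0.48761189 -0.38264498  0.        ]
0.044 [array([ 0.5251, -0.3691]), array([ 0.4908, -0.3572]), array([ 0.5057, -0.3999])] [np.float64(160.86646995753748), np.float64(-122.20201301572851)] [np.float64(0.03636580592726061), np.float64(0.036392165290260646)] [ 0.49826482 -0.3785644   0.044     ]
cap [ 0.50035302 -0.37794129  0.074     ] tip [array([ 0.49598828, -0.36522109]), array([ 0.5046486 , -0.39044541]), array([ 0.51440394, -0.37307727]), array([ 0.48524456, -0.38317766])]
mark ang -36.3419728764231 0.013241465030677765 stripe 172.25459127751222 167.2504621883175
```

Run:
```python
from h import *
d=dict(np.load("w1.npz"))
c=np.array([270,140])
pz=lambda q,z: plane(d,np.array(q)/7+c,z,True)[0]
for z,Q in ((0,[(318,98),(165,240),(462,235)]),(.044,[(321,145),(148,312),(490,310)])):
  A=[pz(q,z) for q in Q]
  print(z,[a[:2].round(4) for a in A],[np.degrees(np.arctan2(*(b-A[0])[1::-1])) for b in A[1:]],[np.linalg.norm(b-A[0]) for b in A[1:]],(A[1]+A[2])/2)
m=pz((402,240),.044)[:2]; cc=np.array([.4995,-.378])
print("mark ang",np.degrees(np.arctan2(*(m-cc)[::-1])))
```

```text
0 [array([ 0.519 , -0.3716]), array([ 0.4906, -0.3566]), array([ 0.5061, -0.3995])] [np.float64(152.13632411837054), np.float64(-114.81241574964956)] [np.float64(0.03214925080307471), np.float64(0.03065984822398992)] [ 0.49834917 -0.37802913  0.        ]
0.044 [array([ 0.5196, -0.3715]), array([ 0.4907, -0.357 ]), array([ 0.5058, -0.4002])] [np.float64(153.36697591158497), np.float64(-115.62079605062054)] [np.float64(0.03234451484583289), np.float64(0.03185534085445861)] [ 0.49826535 -0.37856457  0.044     ]
mark ang -34.06353747254535
```

Call:
send_rows(commands=[1,-0.001,0.003,0.02,0,0,0,1,0,0,0.025,0,0,0,1,0,0,0.025,0,0,0,1,0,0,0.025,0,0,0,1,0,0,0.02,0,0,0,1,0,0,0.019,0,0,0,1,0,0,0,0,0,0,1,0,0,0,0,0,0])

```text
clock: 2.65
position: [0.4984, -0.3781, 0.2221]
tool_rot: [-3.099, -0.516, -0.0]
ft_force: [-0.1, -0.8, 0.3]
opening: 0.0855
```

Call:
send_rows(commands=[0,0,0,0,0,0,0,0,0,0,0,0,0,0,0,0,0,0,0,0,0,0,0,0,0,0,0,0,0,0,0,0,0,0,0,0,0,0,0,0,0,0,0,0,0,0,0,0,0,0,0,0,0,0,0,0])

```text
clock: 3.45
position: [0.4984, -0.378, 0.2223]
tool_rot: [3.099, 0.516, 0.001]
ft_force: [-1.2, 1.8, 5.9]
opening: 0.0261
```

Run:
```python
from h import *
goto([.4985,-.378,.066],.33)
d=get("wrist","w2")
```

```text
t 3.45 th 0.3298 grasp [ 0.4985 -0.3781  0.0673] j6 0.518 tilt [ 5.e-04 -3.e-04 -1.e+00] open 0.0261 F [-1.2  1.8  5.9] tq [0.29 0.17 0.01]
shift [ 0.     -0.0001  0.0013] turn -0.0002
```

View pics/w2.png

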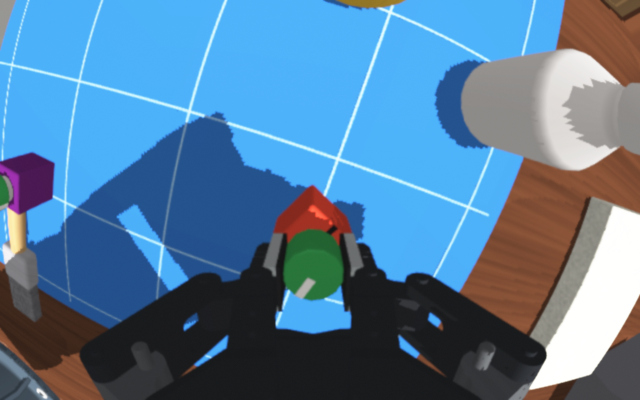

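Call:
send_rows(commands=[0,0,0,-0.01,0,0,0,0,0,0,-0.02,0,0,0,0,0,0,-0.03,0,0,0,0,0,0,-0.03,0,0,0,0,0,0,-0.03,0,0,0,0,0,0,-0.02,0,0,0,0,0,0,0,0,0,0,0,0,0,0,0,0,0])

```text
clock: 4.3
position: [0.4981, -0.3778, 0.3612]
tool_rot: [-3.099, -0.516, 0.0]
ft_force: [-0.3, -0.8, -2.2]
opening: 0.0266
```

Run:
```python
from h import *
d=dict(np.load("top0.npz")); P=cloud(d)
m=mask(d,(20,110,90),(34,255,255)); m[:165]=0;m[205:]=0;m[:,280:]=0
q=P[m>0]; q=q[(q[:,2]>.069)]
print(len(q)); b,l=blobs(cv2.morphologyEx(m,cv2.MORPH_CLOSE,np.ones((2,2))),30)
for i in b: print(i)
pts=np.argwhere(m>0)[:,::-1].astype(np.float32)
w=plane(d,pts,.074)[:,:2].astype(np.float32)
r=cv2.minAreaRect(w*1000); print(r)
# pockets from blob boxes
pin=plane(d,[[282.5,187.8]],.083)[0]; hd=plane(d,[[302.5,190]],.098)[0]; print(pin,hd,np.degrees(np.arctan2(*(pin-hd)[1::-1])))
# bracket
h=hsv(d)
s=st(); goto([.57,.1,.2])
```

```text
314
(np.int32(311), array([219. , 181.8]), array([209, 173,  21,  19], dtype=int32))
(np.int32(320), array([239.7, 184.4]), array([230, 175,  20,  20], dtype=int32))
(np.int32(307), array([260.5, 186.7]), array([251, 178,  20,  19], dtype=int32))
((579.5601806640625, 155.46575927734375), (177.35682678222656, 51.3486442565918), 83.58609008789062)
[0.56527717 0.02733536 0.083     ] [ 0.55654626 -0.03064719  0.098     ] 81.43683866124945
t 4.3 th 0.3297 grasp [ 0.498  -0.3778  0.2062] j6 0.518 tilt [-3.e-04  3.e-04 -1.e+00] open 0.0266 F [-0.3 -0.8 -2.2] tq [ 0.01  0.05 -0.01]
shift [ 0.2228 -0.4287  0.0063] turn None
```

Call:
send_rows(commands=[0,0.008,-0.016,-0.004,0,0,0,0,0.018,-0.034,-0.004,0,0,0,0,0.02,-0.038,-0.004,0,0,0,0,0.02,-0.038,-0.004,0,0,0,0,0.02,-0.038,-0.004,0,0,0,0,0.02,-0.038,-0.004,0,0,0,0,0.02,-0.038,-0.003,0,0,0,0,0.02,-0.038,-0.003,0,0,0])

```text
clock: 5.1
position: [0.5459, -0.0652, 0.3907]
tool_rot: [-3.098, -0.516, 0.003]
ft_force: [0.4, 0.1, -1.3]
opening: 0.0264
```

Call:
send_rows(commands=[0,0.02,-0.038,0,0,0,0,0,0.02,-0.038,0,0,0,0,0,0.02,-0.038,0,0,0,0,0,0.02,-0.038,0,0,0,0,0,0.02,-0.038,0,0,0,0,0,0.015,-0.03,0,0,0,0,0,0.01,-0.02,0,0,0,0,0,0.006,-0.016,0,0,0,0])

```text
clock: 5.9
position: [0.5868, 0.219, 0.3902]
tool_rot: [3.099, 0.518, -0.004]
ft_force: [-0.4, -0.1, -1.3]
opening: 0.0266
```

Call:
send_rows(commands=[0,0,0,0,0,0,-0.14,0,0,0,0,0,0,-0.145,0,0,0,0,0,0,-0.145,0,0,0,0,0,0,-0.145,0,0,0,0,0,0,-0.145,0,0,0,0,0,0,-0.145,0,0,0,0,0,0,-0.145,0,0,0,0,0,0,-0.145])

```text
clock: 6.7
position: [0.587, 0.217, 0.3908]
tool_rot: [-2.308, -2.13, 0.002]
ft_force: [0.4, -0.2, -1.7]
opening: 0.0263
```

Call:
send_rows(commands=[0,0,0,0,0,0,-0.145,0,0,0,0,0,0,-0.145,0,0,0,0,0,0,-0.145,0,0,0,0,0,0,-0.145,0,0,0,0,0,0,-0.145,0,0,0,0,0,0,-0.145,0,0,0,0,0,0,-0.145,0,0,0,0,0,0,-0.145])

```text
clock: 7.5
position: [0.587, 0.2169, 0.3908]
tool_rot: [-0.763, -3.046, 0.001]
ft_force: [-0.1, 0.1, -1.0]
opening: 0.0266
```

Call:
send_rows(commands=[0,0,0,0,0,0,-0.145,0,0,0,0,0,0,-0.145,0,0,0,0,0,0,-0.145,0,0,0,0,0,0,-0.145,0,0,0,0,0,0,-0.145,0,0,0,0,0,0,-0.145,0,0,0,0,0,0,-0.145,0,0,0,0,0,0,0])

```text
clock: 8.3
position: [0.587, 0.217, 0.3909]
tool_rot: [0.807, -3.034, 0.0]
ft_force: [-0.3, -0.9, -1.7]
opening: 0.0263
```

Run:
```python
from h import *
goto([.587,.217,.23])
d=get("wrist","w3");np.savez("w3.npz",**d)
```

```text
t 8.3 th -2.6215 grasp [0.5868 0.2169 0.2359] j6 -1.811 tilt [-1.5e-03 -4.0e-04 -1.0e+00] open 0.0263 F [-0.3 -0.9 -1.7] tq [-0.01  0.03  0.03]
shift [-0.0002  0.      0.0059] turn None
```

View pics/w3.png

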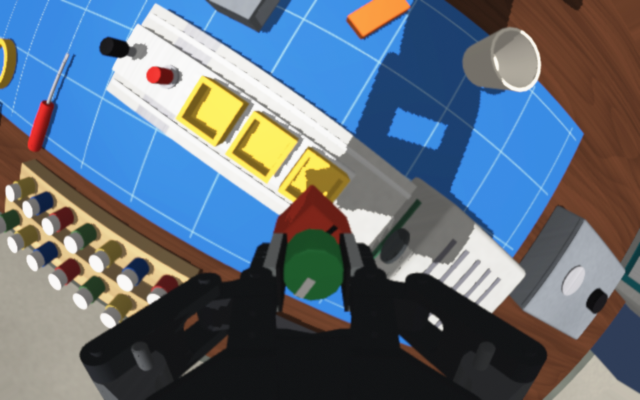

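Run:
```python
from h import *
d=dict(np.load("w3.npz"))
cv2.imwrite("pics/w3z.png",cv2.resize(d["color"][60:220,150:350],None,fx=4,fy=3.75,interpolation=cv2.INTER_CUBIC)[:,:,::-1]) 
P=cloud(d,True)
m=mask(d,(20,110,60),(34,255,255)); m[230:]=0; m[:,:160]=0
b,l=blobs(m,100)
for x in b: print(x)
q=P[m>0]; q=q[(q[:,2]>.072)&(q[:,2]<.08)&(q[:,1]>0.05)&(q[:,1]<.26)]
r=cv2.minAreaRect((q[:,:2]*1000).astype(np.float32)); print(len(q),r)
```

```text
(np.int32(2861), array([211.4, 110.5]), array([176,  76,  72,  70], dtype=int32))
(np.int32(2854), array([261.6, 145.8]), array([226, 111,  72,  72], dtype=int32))
(np.int32(2102), array([314. , 176.5]), array([279, 147,  71,  55], dtype=int32))
2729 ((582.29052734375, 156.64300537109375), (173.66775512695312, 50.020782470703125), 83.75852966308594)
```

View pics/w3z.png

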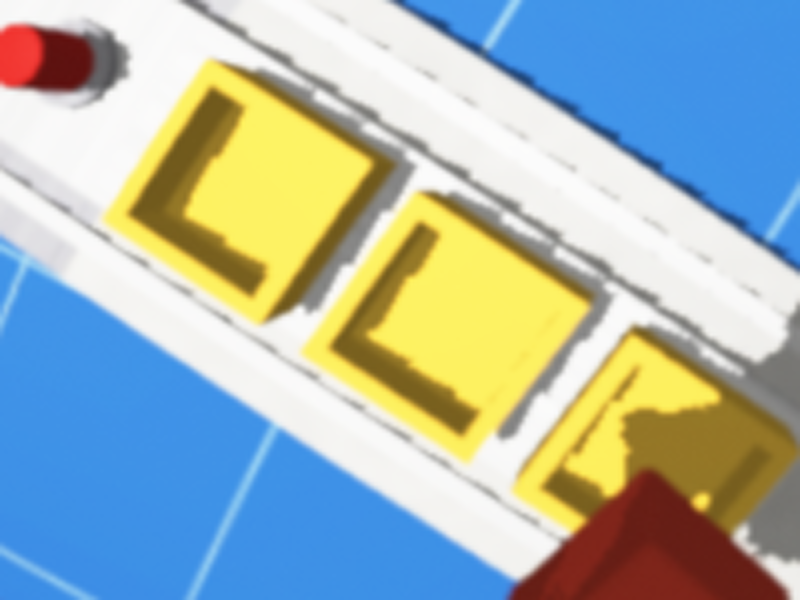

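Run:
```python
from h import *
d=dict(np.load("w3.npz"))
f=lambda q: plane(d,np.array(q)/[4,3.75]+[150,60]-[.37,.37],.076,True)[:,:2]
p0=f([(108,218),(262,322),(392,165),(214,62)]); p1=f([(303,350),(468,460),(594,300),(425,192)]); p2=f([(516,490),(800,440),(637,330)])
for p in (p0,p1,p2): print(p.round(4).tolist(),p.mean(0).round(4))
ang=lambda a,b: np.degrees(np.arctan2(b[1]-a[1],b[0]-a[0]))
print(ang(p0[0],p1[1]),ang(p0[0],p2[0]),ang(p0[3],p1[2]),ang(p0[3],p2[1]))
u=np.array([np.cos(np.radians(83.8)),np.sin(np.radians(83.8))])
for c in ([.5823,.1566],[.5796,.1555]): print([ (np.array(c)+k*.062*u).round(4) for k in(-1,0,1)])
```

```text
[[0.5961, 0.0693], [0.6017, 0.1175], [0.5521, 0.1272], [0.5487, 0.0756]] [0.5747 0.0974]
[[0.6033, 0.1298], [0.609, 0.178], [0.5588, 0.1843], [0.5544, 0.1372]] [0.5814 0.1574]
[[0.6102, 0.1918], [0.5653, 0.2437], [0.5604, 0.1966]] [0.5786 0.2107]
83.2800252281589 83.45632638947686 84.65676719094847 84.33743117263744
[array([0.5756, 0.095 ]), array([0.5823, 0.1566]), array([0.589 , 0.2182])]
[array([0.5729, 0.0939]), array([0.5796, 0.1555]), array([0.5863, 0.2171])]
```

Run:
```python
from h import *
d=dict(np.load("w3.npz"))
cv2.imwrite("pics/w3c.png",cv2.resize(d["color"][170:310,250:380],None,fx=4.28,fy=4.28,interpolation=cv2.INTER_CUBIC)[:,:,::-1]) 
g=mask(d,(45,80,30),(85,255,255)); b,l=blobs(g,300)
for x in b: print(x, plane(d,[[x[2][0]+x[2][2]/2,x[2][1]+x[2][3]/2]],.243,True))
P=cloud(d,True); q=P[(g>0)]; q=q[q[:,2]>.236]; print(len(q),np.median(q[:,2]),(q.max(0)+q.min(0))/2,q.max(0)-q.min(0))
```

```text
(np.int32(3256), array([313.4, 263.2]), array([283, 230,  61,  70], dtype=int32)) [[0.58261182 0.21380192 0.243     ]]
2557 0.24199042493534922 [0.58450653 0.21930861 0.24133152] [0.0333146  0.0334083  0.01065603]
```

View pics/w3c.png

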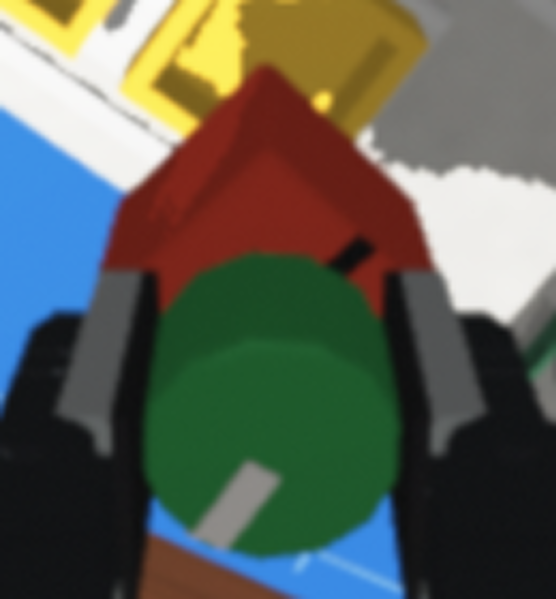

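Run:
```python
from h import *
d=dict(np.load("w3.npz"))
f=lambda q,z: plane(d,np.array(q)/4.28+[250,170]-[.37,.37],z,True)[:,:2]
print("captop",f([(272,448)],.243), f([(272,340),(272,555)],.243).mean(0))
b=f([(266,65),(125,192),(408,195)],.1695); s=f([(268,150)],.2135)
ang=lambda a,b: np.degrees(np.arctan2(b[1]-a[1],b[0]-a[0]))
print(b,s,ang(b[0],b[1]),ang(b[0],b[2]),np.linalg.norm(b[1]-b[0]),np.linalg.norm(b[2]-b[0]))
```

```text
captop [[0.58674364 0.21601902]] [0.58723822 0.2163036 ]
[[0.56878898 0.20480264]
 [0.59693115 0.19603232]
 [0.57577303 0.23387277]] [[0.56762454 0.20454766]] -17.30929769213163 76.49081350436674 0.029477119679086054 0.029897312849711886
```

Call:
send_rows(commands=[0,0,0,0,0,0,-0.08,0,0,0,0,0,0,-0.082,0,-0.002,0.0005,0.02,0,0,0,0,0,0,0.03,0,0,0,0,0,0,0.03,0,0,0,0,0,0,0.006,0,0,0,0,0,0,0,0,0,0,0,0,0,0,0,0,0])

```text
clock: 9.15
position: [0.589, 0.2187, 0.3071]
tool_rot: [-1.045, 2.961, -0.0]
ft_force: [0.1, 0.4, -1.1]
opening: 0.026
```

Run:
```python
from h import *
goto([.5882,.2187,.118])
d=get("wrist","w4");np.savez("w4.npz",**d)
s=get("side","s4");np.savez("s4.npz",**s)
a=cv2.resize(d["color"][150:300,240:390],None,fx=4,fy=4,interpolation=cv2.INTER_CUBIC)[:,:,::-1]
b=cv2.resize(s["color"][180:330,170:320],None,fx=4,fy=4,interpolation=cv2.INTER_CUBIC)[:,:,::-1]
cv2.imwrite("pics/c4.png",a); cv2.imwrite("pics/c4s.png",b)
```

```text
t 9.15 th -2.4628 grasp [0.5893 0.2188 0.1521] j6 -1.968 tilt [ 1.8e-03  5.0e-04 -1.0e+00] open 0.026 F [ 0.1  0.4 -1.1] tq [ 0.08 -0.05 -0.  ]
shift [0.001  0.0007 0.0341] turn None
```

View pics/c4.png

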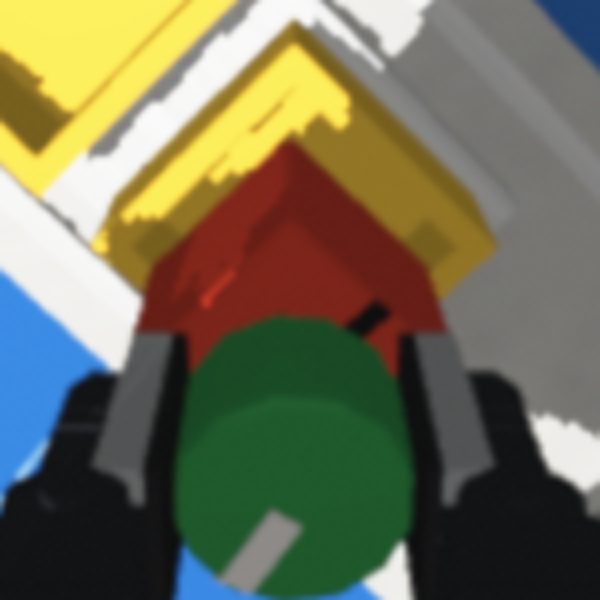

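View pics/c4s.png

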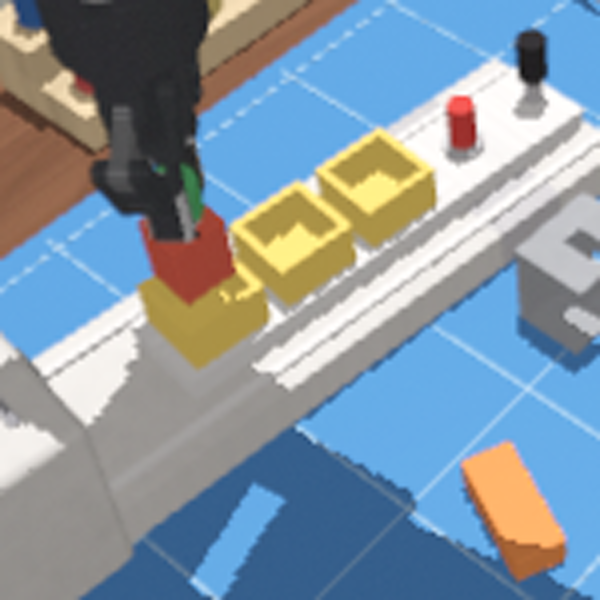

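Run:
```python
from h import *
d=dict(np.load("w4.npz"))
f=lambda q,z: plane(d,np.array(q)/4+[240,150]-[.37,.37],z,True)[:,:2]
b=f([(290,138),(158,262),(438,272)],.085); r=f([(294,20),(94,244),(497,243)],.076)
ang=lambda a,b: np.degrees(np.arctan2(b[1]-a[1],b[0]-a[0]))
print(b,ang(b[0],b[1]),ang(b[0],b[2])); print(r,ang(r[0],r[1]),ang(r[0],r[2]),np.linalg.norm(r[1]-r[0]),np.linalg.norm(r[2]-r[0]))
print((r[1]+r[2])/2, b[0]-r[0])
```

```text
[[0.57318001 0.2039949 ]
 [0.60321455 0.20030944]
 [0.57555821 0.23732868]] -6.995639310575659 85.91914479981322
[[0.55913806 0.193462  ]
 [0.61087347 0.19096787]
 [0.56705874 0.24487151]] -2.7600586549034087 81.24129755700089 0.05179549138154041 0.05201610318124514
[0.5889661  0.21791969] [0.01404194 0.0105329 ]
```

Run:
```python
from h import *
d=dict(np.load("w4.npz"))
f=lambda q,z: plane(d,np.array(q)/4+[240,150]-[.37,.37],z,True)[:,:2]
b=f([(290,138)],.085); r=f([(297,45),(94,244),(497,243)],.076)
ang=lambda a,b: np.degrees(np.arctan2(b[1]-a[1],b[0]-a[0]))
print(r,ang(r[0],r[1]),ang(r[0],r[2]),np.linalg.norm(r[1]-r[0]),np.linalg.norm(r[2]-r[0]), b-r[0])
print(f([(293,480)],.1595))
```

```text
[[0.56205379 0.19645058]
 [0.61087347 0.19096787]
 [0.56705874 0.24487151]] -6.40777765505499 84.09867596695275 0.049126583609923544 0.04867890692337266 [[0.01112622 0.00754432]]
[[0.58737248 0.21611904]]
```

Call:
send_rows(commands=[0,0.001,0.0005,0.005,0,0,0,0,0,0,0.005,0,0,0,0,0,0,0.005,0,0,0,0,0,0,0.005,0,0,0,0,0,0,0.005,0,0,0,0,0,0,0.004,0,0,0,0,0,0,0.003,0,0,0,0,0,0,0,0,0,0])

```text
clock: 10.05
position: [0.5877, 0.2184, 0.2736]
tool_rot: [-1.048, 2.961, -0.0]
ft_force: [0.3, -0.2, -1.8]
opening: 0.0264
```

Run:
```python
from h import *
goto([.5882,.2187,.118])
```

```text
t 10.05 th -2.4614 grasp [0.5877 0.2184 0.1186] j6 -1.969 tilt [ 2.e-04  1.e-04 -1.e+00] open 0.0264 F [ 0.3 -0.2 -1.8] tq [ 0.03 -0.04 -0.01]
shift [-0.0006 -0.0001  0.0006] turn None
```

Call:
send_rows(commands=[0,0,0,0.0005,0,0,0.1,0,0,0,0,0,0,0.14,0,0,0,0,0,0,0.14,0,0,0,0,0,0,0.14,0,0,0,0,0,0,0.14,0,0,0,0,0,0,0.14,0,0,0,0,0,0,0.14,0,0,0,0,0,0,0.14])

```text
clock: 10.85
position: [0.5878, 0.2188, 0.2735]
tool_rot: [0.632, 3.076, 0.002]
ft_force: [2.0, 3.0, -1.8]
opening: 0.0264
```

Run:
```python
from h import *
goto([.5882,.2187,.118]); print(st()["joints"][5],st()["tau"][5])
```

```text
t 10.85 th 2.736 grasp [0.588  0.219  0.1185] j6 -0.884 tilt [ 0.0014  0.0011 -1.    ] open 0.0264 F [ 2.   3.  -1.8] tq [ 0.73 -0.33  0.09]
shift [-0.0003 -0.0001  0.0005] turn None
-0.8837336508298471 -2.2571242600679398
```

Call:
send_rows(commands=[0,0,0,0,0,0,0.14,0,0,0,0,0,0,0.14,0,0,0,0,0,0,0.14,0,0,0,0,0,0,0.14,0,0,0,0,0,0,0.14,0,0,0,0,0,0,0.14,0,0,0,0,0,0,0.14,0,0,0,0,0,0,0.14])

```text
clock: 11.65
position: [0.5881, 0.2186, 0.2738]
tool_rot: [2.17, 2.27, 0.004]
ft_force: [4.1, 2.0, -1.8]
opening: 0.0262
```

Run:
```python
from h import *
goto([.5882,.2187,.118]); print(st()["joints"][5],st()["tau"][5])
d=get("wrist","w5")
```

```text
t 11.65 th 1.6161 grasp [0.5886 0.2188 0.1188] j6 0.236 tilt [ 0.003   0.0011 -1.    ] open 0.0262 F [ 4.1  2.  -1.8] tq [ 0.31 -0.87  0.07]
shift [-0.0001 -0.0004  0.0008] turn None
0.23624720973211305 -2.2573290020227432
```

View pics/w5.png

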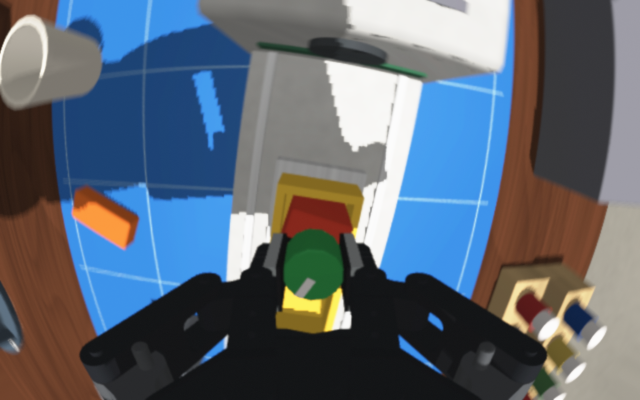

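Call:
send_rows(commands=[0,0,0,0,0,0,0.14,0,0,0,0,0,0,0.14,0,0,0,0,0,0,0.14,0,0,0,0,0,0,0.14,0,0,0,0,0,0,0.14,0,0,0,0,0,0,0.14,0,0,0,0,0,0,0.1,0,0,0,0,0,0,0.1])

```text
clock: 12.5
position: [0.5882, 0.2183, 0.2739]
tool_rot: [3.01, 0.899, 0.005]
ft_force: [3.9, -0.2, 0.8]
opening: 0.0263
```

Run:
```python
from h import *
goto([.5882,.2187,.118]); print(st()["joints"][5],st()["tau"][5])
d=get("wrist","w6")
cv2.imwrite("pics/c6.png",cv2.resize(d["color"][150:310,230:400],None,fx=3.5,fy=3.5,interpolation=cv2.INTER_CUBIC)[:,:,::-1])
```

```text
t 12.5 th 0.5807 grasp [0.5887 0.2184 0.1189] j6 1.272 tilt [ 2.9e-03  4.0e-04 -1.0e+00] open 0.0263 F [ 3.9 -0.2  0.8] tq [-0.11 -0.83  0.06]
shift [-0.0002 -0.0005  0.0009] turn None
1.2716284013061494 -1.5509147197008133
```

View pics/c6.png

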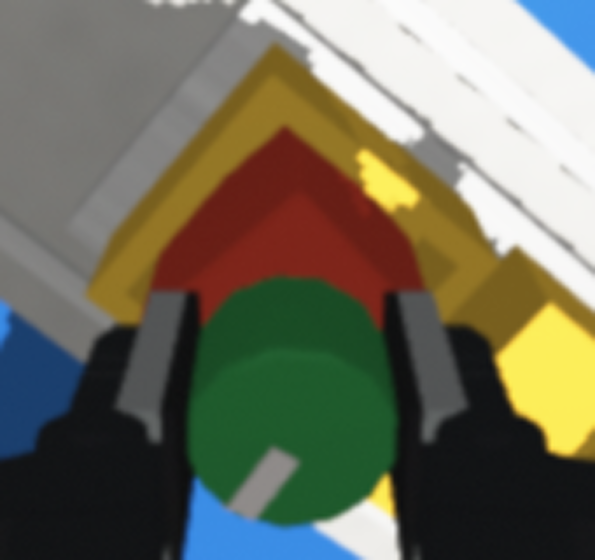

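Call:
send_rows(commands=[0,0,0,0,0,0,0.05,0,0,0,0,0,0,0.05,0,0,0,0,0,0,0.05,0,0,0,0,0,0,0.05,0,0,0,0,0,0,0.05,0,0,0,0,0,0,0.05,0,0,0,0,0,0,0,0,0,0,0,0,0,0])

```text
clock: 13.35
position: [0.5882, 0.2182, 0.2738]
tool_rot: [3.109, 0.448, 0.004]
ft_force: [4.4, -1.1, -1.7]
opening: 0.0263
```

Run:
```python
from h import *
goto([.5882,.2187,.118]); print(st()["joints"][5],st()["tau"][5])
```

```text
t 13.35 th 0.2865 grasp [0.5886 0.2182 0.1188] j6 1.566 tilt [ 2.7e-03  1.0e-04 -1.0e+00] open 0.0263 F [ 4.4 -1.1 -1.7] tq [-0.3  -1.05  0.05]
shift [-0.0003 -0.0006  0.0008] turn None
1.565924977447866 0.14297608751803637
```

Call:
send_rows(commands=[0,0,0,0,0,0,0.05,0,0,0,0,0,0,0.05,0,0,0,0,0,0,0.05,0,0,0,0,0,0,0.05,0,0,0,0,0,0,0.05,0,0,0,0,0,0,0.05,0,0,0,0,0,0,0,0,0,0,0,0,0,0])

```text
clock: 14.15
position: [0.5877, 0.2185, 0.2737]
tool_rot: [-3.141, 0.023, -0.001]
ft_force: [1.9, 1.8, 2.6]
opening: 0.0263
```

Run:
```python
from h import *
goto([.5882,.2187,.118]); print(st()["joints"][5],st()["tau"][5])
d=get("wrist","w7")
cv2.imwrite("pics/c7.png",cv2.resize(d["color"][150:310,230:400],None,fx=3.5,fy=3.5,interpolation=cv2.INTER_CUBIC)[:,:,::-1])
```

```text
t 14.15 th -0.0147 grasp [0.5879 0.2186 0.1187] j6 1.867 tilt [ 9.e-04  5.e-04 -1.e+00] open 0.0263 F [1.9 1.8 2.6] tq [ 0.24 -0.31 -0.04]
shift [ 0.0003 -0.0001  0.0007] turn None
1.8669443708288558 0.05184163455851376
```

View pics/c7.png

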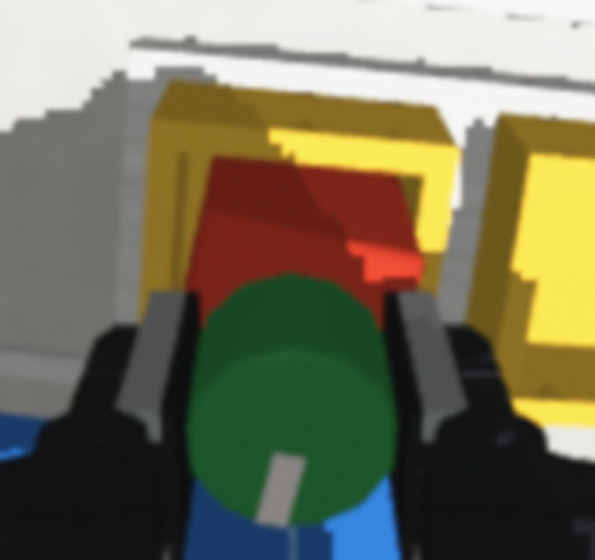

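Call:
send_rows(commands=[0.6,0,0,0,0,0,0,0.6,0,0,0,0,0,0,0.6,0,0,0,0,0,0,0.6,0,0,0,0,0,0,0.6,0,0,-0.02,0,0,0,0.6,0,0,-0.04,0,0,0,0.6,0,0,-0.04,0,0,0,0.6,0,0,0,0,0,0])

```text
clock: 15.0
position: [0.5883, 0.2186, 0.3789]
tool_rot: [-3.139, 0.028, -0.013]
ft_force: [0.2, -0.7, -0.3]
opening: 0.0513
```

Call:
send_rows(commands=[0.6,0,0,0,0,0,-0.145,0.6,0,0,0,0,0,-0.145,0.6,0,0,0,0,0,-0.145,0.6,0,0,0,0,0,-0.145,0.6,0,0,0,0,0,-0.145,0.6,0,0,0,0,0,-0.145,0.6,0,0,0,0,0,-0.145,0.6,0,0,0,0,0,-0.145])

```text
clock: 15.8
position: [0.5875, 0.2183, 0.3725]
tool_rot: [-2.638, -1.706, 0.001]
ft_force: [0.7, 0.6, 0.9]
opening: 0.0514
```

Call:
send_rows(commands=[0.6,0,0,0,0,0,-0.145,0.6,0,0,0,0,0,-0.145,0.6,0,0,0,0,0,-0.145,0.6,0,0,0,0,0,-0.145,0.6,0,0,0,0,0,-0.145,0.6,0,0,0,0,0,-0.145,0.6,0,0,0,0,0,-0.145,0.6,0,0,0,0,0,-0.145])

```text
clock: 16.6
position: [0.5875, 0.2183, 0.3725]
tool_rot: [-1.271, -2.872, 0.001]
ft_force: [-0.1, 0.5, -0.1]
opening: 0.0512
```

Run:
```python
from h import *
goto([.5882,.2187,.118]); print(st()["joints"][5],st()["tau"][5])
d=get("wrist","w8");np.savez("w8.npz",**d)
cv2.imwrite("pics/c8.png",cv2.resize(d["color"][100:250,240:390],None,fx=4,fy=4,interpolation=cv2.INTER_CUBIC)[:,:,::-1])
```

```text
t 16.6 th 2.308 grasp [0.5873 0.2183 0.2175] j6 -0.456 tilt [-9.e-04 -3.e-04 -1.e+00] open 0.0512 F [-0.1  0.5 -0.1] tq [-0.05  0.01 -0.02]
shift [-0.0003  0.001   0.0995] turn None
-0.45568054547741876 2.3957743495702744
```

View pics/w8.png

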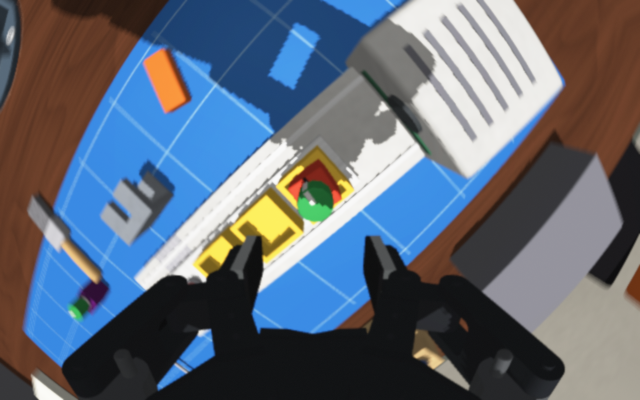

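View pics/c8.png

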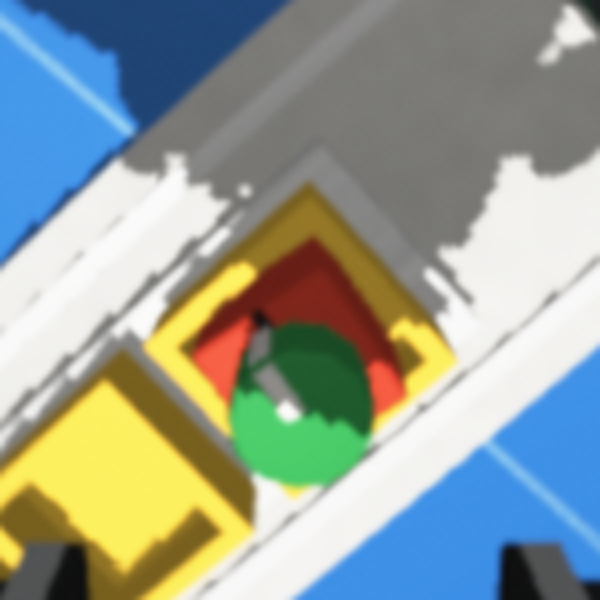

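Call:
send_rows(commands=[0.6,-0.01,-0.018,0,0,0,0,0.6,-0.018,-0.034,0,0,0,0,0.6,-0.02,-0.038,0,0,0,0,0.6,-0.02,-0.038,0,0,0,0,0.6,-0.02,-0.038,0,0,0,0,0.6,-0.02,-0.038,0,0,0,0,0.6,-0.02,-0.038,0,0,0,0,0.6,-0.02,-0.038,0,0,0,0])

```text
clock: 17.45
position: [0.4769, -0.0802, 0.3729]
tool_rot: [-1.285, -2.867, 0.0]
ft_force: [0.0, -0.5, 0.7]
opening: 0.0511
```

Call:
send_rows(commands=[1,-0.016,-0.028,0,0,0,0,1,-0.012,-0.022,0,0,0,0,1,-0.006,-0.014,0,0,0,0,1,0,0,0,0,0,0,1,0,0,0,0,0,0,1,0,0,0,0,0,0,1,0,0,0,0,0,0,1,0,0,0,0,0,0])

```text
clock: 18.25
position: [0.4532, -0.1463, 0.3732]
tool_rot: [-1.28, -2.869, -0.0]
ft_force: [-1.0, -0.5, 0.5]
opening: 0.0854
```

Run:
```python
from h import *
goto([.455,-.148,.2])
d=get("wrist","w9");np.savez("w9.npz",**d)
g=mask(d,(45,80,30),(85,255,255)); b,l=blobs(g,100)
for x in b: print(x,plane(d,x[1],.072,True))
```

```text
t 18.25 th 2.3024 grasp [ 0.4532 -0.1463  0.2182] j6 -1.142 tilt [-0.  0. -1.] open 0.0854 F [-1.  -0.5  0.5] tq [-0.03 -0.03 -0.02]
shift [-0.0025  0.0002  0.0182] turn None
(np.int32(1235), array([626. ,  25.5]), array([610,   0,  30,  54], dtype=int32)) [[0.61380107 0.30407115 0.072     ]]
(np.int32(713), array([313.7, 184.4]), array([298, 169,  31,  33], dtype=int32)) [[ 0.45336169 -0.14540671  0.072     ]]
(np.int32(238), array([551.4, 277.8]), array([543, 268,  21,  25], dtype=int32)) [[ 0.76915691 -0.02790165  0.072     ]]
(np.int32(219), array([591.3, 280.7]), array([583, 271,  19,  22], dtype=int32)) [[0.86011536 0.02623489 0.072     ]]
```

View pics/w9.png

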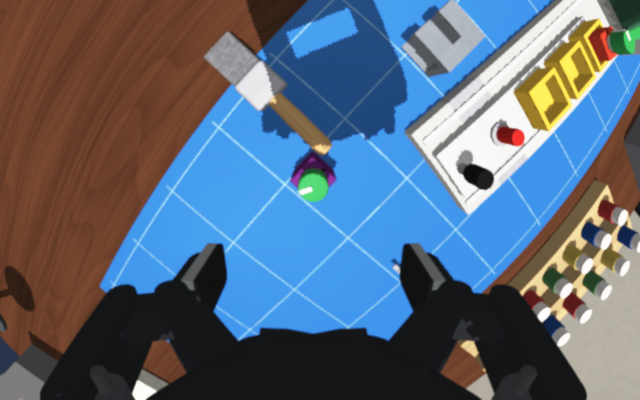

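Run:
```python
from h import *
d=dict(np.load("w9.npz"))
cv2.imwrite("pics/c9.png",cv2.resize(d["color"][135:220,270:355],None,fx=7,fy=7,interpolation=cv2.INTER_CUBIC)[:,:,::-1])
cv2.imwrite("pics/c9b.png",cv2.resize(d["color"][0:150,390:540],None,fx=4,fy=4,interpolation=cv2.INTER_CUBIC)[:,:,::-1])
```

```text
(no output)
```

View pics/c9.png

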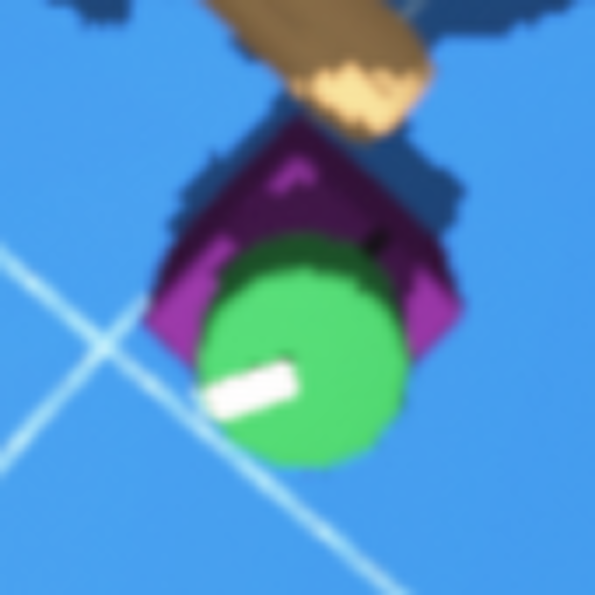

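View pics/c9b.png

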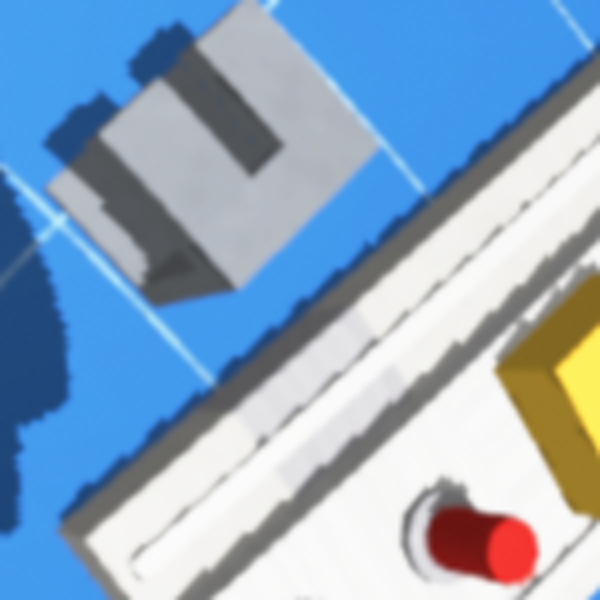

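Run:
```python
from h import *
d=dict(np.load("w9.npz"))
f=lambda q,z: plane(d,np.array(q)/7+[270,135]-[.43,.43],z,True)[:,:2]
ang=lambda a,b: np.degrees(np.arctan2(b[1]-a[1],b[0]-a[0]))
s=f([(297,157),(145,320),(463,308)],.044); print(s,ang(s[0],s[1]),ang(s[0],s[2]),np.linalg.norm(s[1]-s[0]),np.linalg.norm(s[2]-s[0]),"ctr",(s[1]+s[2])/2)
c=f([(303,366)],.074)[0]; m=f([(375,242)],.044)[0]; st_=f([(212,402)],.074)[0]; s1=f([(290,378)],.074)[0]
cc=(s[1]+s[2])/2
print("cap",c,"mark",ang(cc,m),"stripe",ang(c,st_),ang(s1,st_))
h=lambda q,z: plane(d,np.array(q)/4+[390,0]-[.37,.37],z,True)[:,:2]
b=h([(48,187),(237,288),(378,150),(250,0),(196,48),(282,147),(250,176),(160,80),(100,135)],.060)
print(b.round(4).tolist())
print("mid",(b[4]+b[7])/2,(b[5]+b[6])/2,ang(b[4],b[5]),ang(b[7],b[6]),ang(b[1],b[2]))
```

```text
[[ 0.43856276 -0.13137383]
 [ 0.43814545 -0.16311952]
 [ 0.47042563 -0.13171407]] -90.75312791239176 -0.6117900128579553 0.031748428965882064 0.0318646822514443 ctr [ 0.45428554 -0.1474168 ]
cap [ 0.4539716  -0.14721788] mark 88.11428707373133 stripe -115.76545336486213 -120.34973970285584
[[0.4274, 0.0041], [0.4762, 0.0215], [0.4791, 0.0796], [0.4302, 0.0814], [0.4292, 0.0594], [0.4608, 0.0578], [0.46, 0.0452], [0.4285, 0.0456], [0.4275, 0.0232]]
mid [0.42883006 0.05250417] [0.4603925  0.05152752] -2.9178040130648935 -0.6198141510784345 87.19825174111081
```

Call:
send_rows(commands=[1,0,0,0,0,0,-0.14,1,0,0,0,0,0,-0.14,1,0,0,0,0,0,-0.14,1,0,0,0,0,0,-0.14,1,0,0,0,0,0,-0.14,1,-0.001,-0.001,0.02,0,0,0,1,0,0,0.03,0,0,0,1,0,0,0.03,0,0,0])

```text
clock: 19.1
position: [0.4539, -0.1477, 0.2926]
tool_rot: [0.219, 3.133, -0.001]
ft_force: [-0.1, 0.2, -0.4]
opening: 0.0854
```

Call:
send_rows(commands=[1,0,0,0.03,0,0,0,1,0,0,0.025,0,0,0,1,0,0,0.016,0,0,0,1,0,0,0,0,0,0,0,0,0,0,0,0,0,0,0,0,0,0,0,0,0,0,0,0,0,0,0,0,0,0,0,0,0,0])

```text
clock: 19.9
position: [0.454, -0.148, 0.2229]
tool_rot: [0.219, 3.133, -0.001]
ft_force: [-0.1, 0.4, -0.1]
opening: 0.0283
```

Call:
send_rows(commands=[0,0,0,0,0,0,0,0,0,0,0,0,0,0,0,0,0,0,0,0,0,0,0,0,0,0,0,0,0,0,0,-0.01,0,0,0,0,0,0,-0.03,0,0,0,0,0,0,-0.04,0,0,0,0,0,0,-0.02,0,0,0])

```text
clock: 20.7
position: [0.454, -0.148, 0.3255]
tool_rot: [0.219, 3.131, -0.002]
ft_force: [0.5, 0.4, -1.6]
opening: 0.0263
```

Run:
```python
from h import *
goto([.5749,.096,.23])
d=get("wrist","w10");np.savez("w10.npz",**d)
```

```text
t 20.7 th 3.0018 grasp [ 0.4545 -0.1482  0.1705] j6 -1.844 tilt [ 0.003  -0.0013 -1.    ] open 0.0263 F [ 0.5  0.4 -1.6] tq [-0.04 -0.05 -0.04]
shift [-0.0854  0.2586 -0.0595] turn None
```

View pics/w10.png

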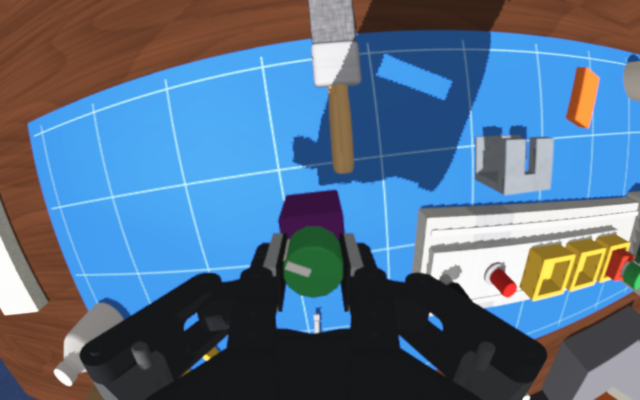

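Call:
send_rows(commands=[0,-0.004,0.01,-0.03,0,0,0,0,-0.01,0.028,-0.03,0,0,0,0,-0.012,0.036,0,0,0,0,0,-0.012,0.036,0,0,0,0,0,-0.012,0.036,0,0,0,0,0,-0.012,0.036,0,0,0,0,0,-0.012,0.036,0,0,0,0,0,-0.008,0.026,0,0,0,0])

```text
clock: 21.55
position: [0.5694, 0.0843, 0.3821]
tool_rot: [-0.218, -3.134, -0.0]
ft_force: [-0.4, -0.2, -1.8]
opening: 0.0262
```

Call:
send_rows(commands=[0,-0.004,0.014,0,0,0,0,0,0,0,0,0,0,0.048,0,0,0,0,0,0,0.048,0,0,0,0,0,0,0,0,0,0,0,0,0,0,0,0,0,0,0,0,0,0,0,0,0,0,0,0,0,0,0,0,0,0,0])

```text
clock: 22.35
position: [0.5749, 0.0954, 0.3822]
tool_rot: [-0.369, -3.12, -0.0]
ft_force: [-0.1, 0.3, -0.7]
opening: 0.0261
```

Run:
```python
from h import *
goto([.5749,.096,.152])
d=get("wrist","w11");np.savez("w11.npz",**d)
cv2.imwrite("pics/c11.png",cv2.resize(d["color"][130:310,230:410],None,fx=3.33,fy=3.33,interpolation=cv2.INTER_CUBIC)[:,:,::-1])
```

```text
t 22.35 th 2.906 grasp [0.5749 0.0955 0.2272] j6 -1.251 tilt [-1.e-04  0.e+00 -1.e+00] open 0.0261 F [-0.1  0.3 -0.7] tq [ 0.03 -0.04  0.03]
shift [0.0001 0.0005 0.0752] turn None
```

View pics/c11.png

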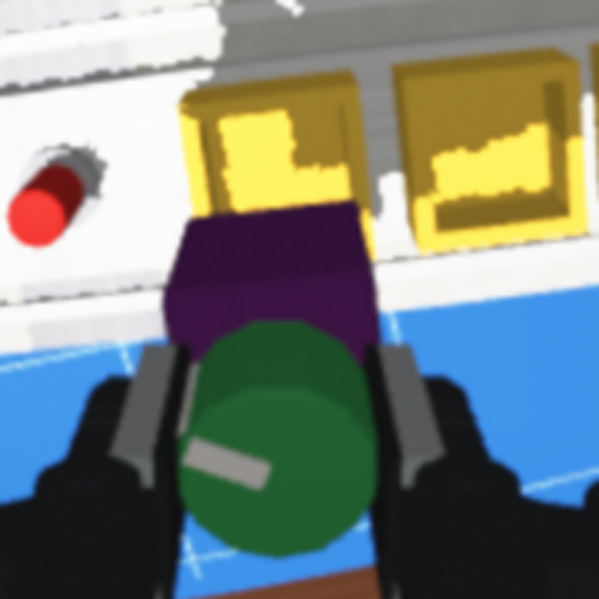

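View pics/w11.png

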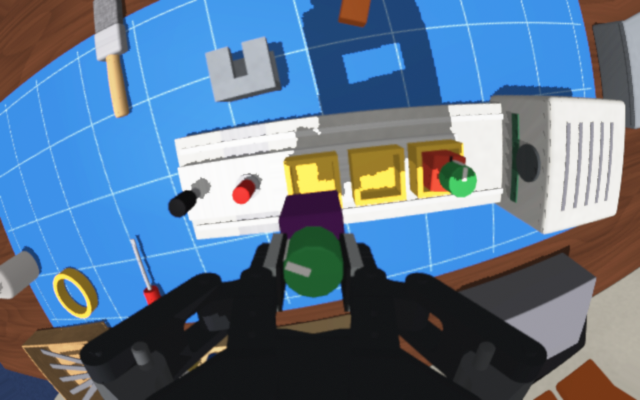

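Call:
send_rows(commands=[0,0,0,0.02,0,0,0,0,0,0,0.025,0,0,0,0,0,0,0.02,0,0,0,0,0,0,0.01,0,0,0,0,0,0,0,0,0,0,0,0,0,0,0,0,0,0,0,0,0,0,0,0,0,0,0,0,0,0,0])

```text
clock: 23.2
position: [0.5751, 0.0956, 0.3081]
tool_rot: [0.369, 3.118, 0.0]
ft_force: [0.0, -0.5, -1.0]
opening: 0.0261
```

Run:
```python
from h import *
goto([.5749,.096,.152])
d=get("wrist","w12");np.savez("w12.npz",**d)
cv2.imwrite("pics/c12.png",cv2.resize(d["color"][130:310,230:410],None,fx=3.33,fy=3.33,interpolation=cv2.INTER_CUBIC)[:,:,::-1])
s=get("side","s12")
cv2.imwrite("pics/c12s.png",cv2.resize(s["color"][150:300,200:350],None,fx=4,fy=4,interpolation=cv2.INTER_CUBIC)[:,:,::-1])
```

```text
t 23.2 th 2.9058 grasp [0.5753 0.0956 0.1531] j6 -1.25 tilt [ 1.5e-03  1.0e-04 -1.0e+00] open 0.0261 F [ 0.  -0.5 -1. ] tq [ 0.05 -0.04  0.01]
shift [0.0005 0.0003 0.0011] turn None
```

View pics/c12.png

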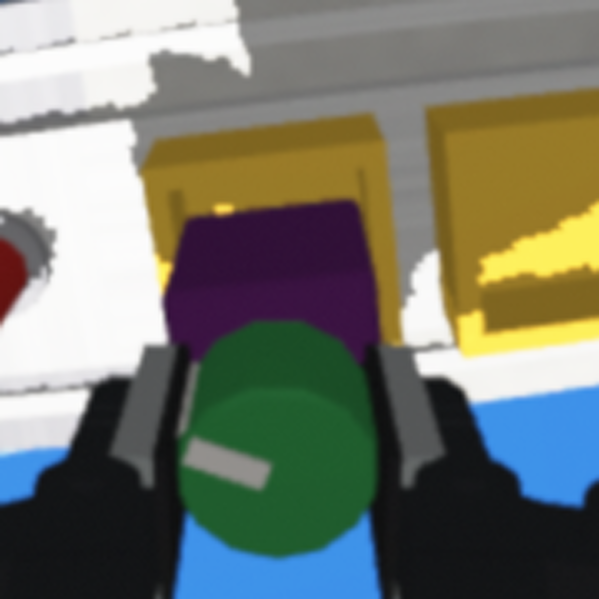

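View pics/c12s.png

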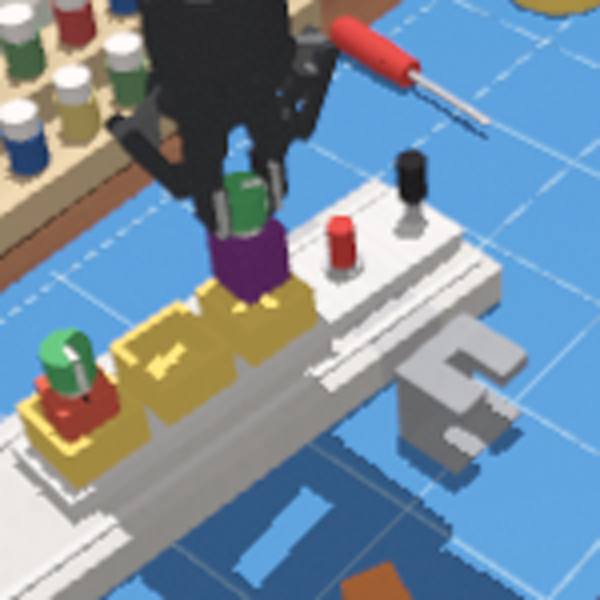

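Run:
```python
from h import *
d=dict(np.load("w12.npz"))
f=lambda q,z: plane(d,np.array(q)/3.333+[230,130]-[.35,.35],z,True)[:,:2]
r=f([(143,170),(385,140)],.076); b=f([(190,215),(357,200)],.0857)
psi=np.radians(-6.2); M=np.array([[np.cos(psi),np.sin(psi)],[-np.sin(psi),np.cos(psi)]])
print("rim mid",r.mean(0),np.linalg.norm(r[1]-r[0]),"base mid",b.mean(0),np.linalg.norm(b[1]-b[0]))
print("pocket c", r.mean(0)+M.T@[.025,0],"bottle c",b.mean(0)+M.T@[.017,0])
```

```text
rim mid [0.55115279 0.0980654 ] 0.04890533484746091 base mid [0.55956437 0.09811902] 0.03234851063029227
pocket c [0.57600657 0.09536542] bottle c [0.57646493 0.09628303]
```

Aligned within 1 mm, so I'm lowering the violet bottle.

Call:
send_rows(commands=[0,0,0,0.006,0,0,0,0,0,0,0.005,0,0,0,0,0,0,0.005,0,0,0,0,0,0,0.005,0,0,0,0,0,0,0.005,0,0,0,0,0,0,0.005,0,0,0,0,0,0,0.003,0,0,0,0,0,0,0,0,0,0])

```text
clock: 24.1
position: [0.5751, 0.0957, 0.274]
tool_rot: [0.369, 3.119, 0.0]
ft_force: [-3.2, 1.3, 8.9]
opening: 0.0261
```

Call:
send_rows(commands=[0,0,0,0,0,0,0.1,0,0,0,0,0,0,0.14,0,0,0,0,0,0,0.14,0,0,0,0,0,0,0.14,0,0,0,0,0,0,0.14,0,0,0,0,0,0,0.14,0,0,0,0,0,0,0.14,0,0,0,0,0,0,0.14])

```text
clock: 24.9
position: [0.5753, 0.0955, 0.274]
tool_rot: [1.927, 2.479, 0.002]
ft_force: [-1.1, -0.3, 5.7]
opening: 0.0264
```

Run:
```python
from h import *
goto([.5749,.096,.118])
d=get("wrist","w13")
```

```text
t 24.9 th 1.8201 grasp [0.5755 0.0955 0.119 ] j6 -0.164 tilt [ 0.0017 -0.     -1.    ] open 0.0264 F [-1.1 -0.3  5.7] tq [-0.18  0.21  0.02]
shift [ 0.0006 -0.0005  0.001 ] turn None
```

View pics/w13.png

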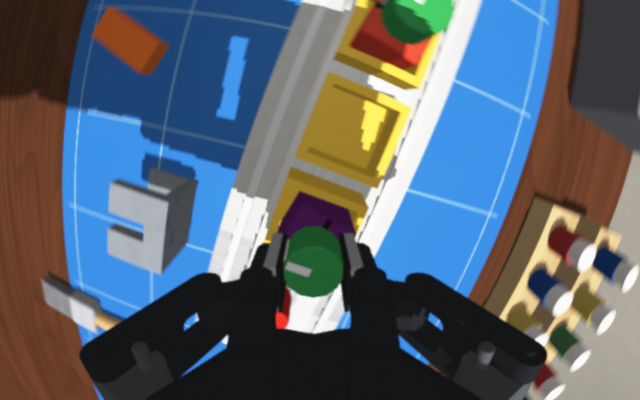

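Call:
send_rows(commands=[0,0,0,0,0,0,0.14,0,0,0,0,0,0,0.14,0,0,0,0,0,0,0.14,0,0,0,0,0,0,0.14,0,0,0,0,0,0,0.14,0,0,0,0,0,0,0.14,0,0,0,0,0,0,0.14,0,0,0,0,0,0,0.14])

```text
clock: 25.75
position: [0.5752, 0.0957, 0.2739]
tool_rot: [2.951, 1.077, 0.002]
ft_force: [-0.8, 0.8, 5.7]
opening: 0.0259
```

Call:
send_rows(commands=[0,0,0,0,0,0,0.08,0,0,0,0,0,0,0.08,0,0,0,0,0,0,0.08,0,0,0,0,0,0,0.08,0,0,0,0,0,0,0.08,0,0,0,0,0,0,0.08,0,0,0,0,0,0,0.05,0,0,0,0,0,0,0])

```text
clock: 26.55
position: [0.5753, 0.0958, 0.274]
tool_rot: [-3.129, -0.273, -0.003]
ft_force: [-0.5, 2.6, 4.8]
opening: 0.0265
```

Run:
```python
from h import *
goto([.5749,.096,.118])
d=get("wrist","w14")
```

```text
t 26.55 th 0.1739 grasp [0.5755 0.0959 0.119 ] j6 1.482 tilt [ 1.7e-03  6.0e-04 -1.0e+00] open 0.0265 F [-0.5  2.6  4.8] tq [ 0.38  0.14 -0.05]
shift [-0.0006 -0.0002  0.001 ] turn None
```

Call:
send_rows(commands=[0,0,0,0,0,0,0.06,0,0,0,0,0,0,0.06,0,0,0,0,0,0,0.06,0,0,0,0,0,0,0.06,0,0,0,0,0,0,0.06,0,0,0,0,0,0,0.06,0,0,0,0,0,0,0,0,0,0,0,0,0,0])

```text
clock: 27.4
position: [0.576, 0.0954, 0.2741]
tool_rot: [3.128, -0.287, 0.008]
ft_force: [5.5, -1.5, 1.1]
opening: 0.0262
```

Run:
```python
from h import *
goto([.5749,.096,.118])
d=get("wrist","w15")
a=cv2.imread("pics/w14.png")[150:310,230:400];b=cv2.imread("pics/w15.png")[150:310,230:400]
cv2.imwrite("pics/c15.png",cv2.resize(np.hstack([a,b]),None,fx=2.3,fy=2.3))
```

```text
t 27.4 th -0.1828 grasp [0.5767 0.0953 0.1191] j6 1.839 tilt [ 4.9e-03 -6.0e-04 -1.0e+00] open 0.0262 F [ 5.5 -1.5  1.1] tq [-0.32 -1.13  0.73]
shift [-0.0019 -0.0003  0.0011] turn None
```

View pics/c15.png

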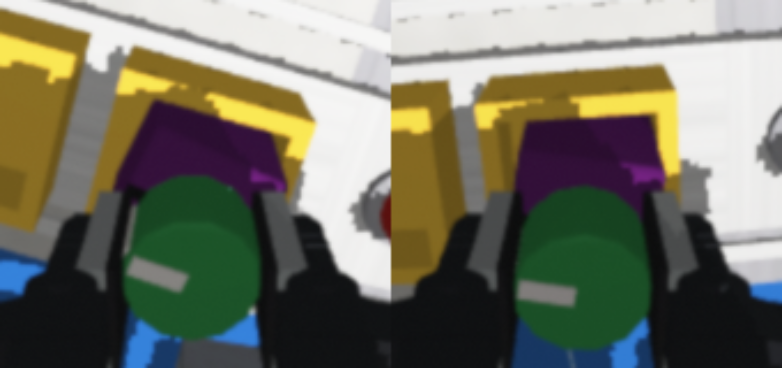

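Call:
send_rows(commands=[0.6,0,0,0,0,0,0,0.6,0,0,0,0,0,0,0.6,0,0,0,0,0,0,0.6,0,0,0,0,0,0,0.6,0,0,-0.02,0,0,0,0.6,0,0,-0.04,0,0,0,0.6,0,0,-0.04,0,0,0,0.6,0,0,0,0,0,-0.14])

```text
clock: 28.25
position: [0.5757, 0.0957, 0.3786]
tool_rot: [-3.14, 0.068, -0.013]
ft_force: [0.2, 0.3, -0.4]
opening: 0.0516
```

Call:
send_rows(commands=[0.6,0,0,0,0,0,-0.145,0.6,0,0,0,0,0,-0.145,0.6,0,0,0,0,0,-0.145,0.6,0,0,0,0,0,-0.145,0.6,0,0,0,0,0,-0.145,0.6,0,0,0,0,0,-0.145,0.6,0,0,0,0,0,-0.145,0.6,0,0,0,0,0,-0.145])

```text
clock: 29.05
position: [0.5748, 0.0956, 0.3731]
tool_rot: [-2.66, -1.671, 0.001]
ft_force: [-0.7, -0.1, -0.6]
opening: 0.0516
```

Call:
send_rows(commands=[0.6,0,0,0,0,0,-0.145,0.6,0,0,0,0,0,-0.145,0.6,0,0,0,0,0,-0.08,0.6,0,0,0,0,0,0,0.6,0,0,0,0,0,0,0.6,0,0,0,0,0,0,0.6,0,0,0,0,0,0,0.6,0,0,0,0,0,0])

```text
clock: 29.85
position: [0.5749, 0.0956, 0.3732]
tool_rot: [2.315, 2.124, -0.0]
ft_force: [-0.1, -0.8, 0.1]
opening: 0.0512
```

Run:
```python
from h import *
goto([.5655,.0275,.073],np.radians(83.8))
d=get("wrist","w16");np.savez("w16.npz",**d)
cv2.imwrite("pics/c16.png",cv2.resize(d["color"][100:250,240:390],None,fx=4,fy=4,interpolation=cv2.INTER_CUBIC)[:,:,::-1])
```

```text
t 29.85 th 1.4851 grasp [0.5749 0.0956 0.2182] j6 0.171 tilt [ 0. -0. -1.] open 0.0512 F [-0.1 -0.8  0.1] tq [ 0.03 -0.01  0.04]
shift [-0.0686 -0.0036  0.1452] turn 0.0225
```

View pics/c16.png

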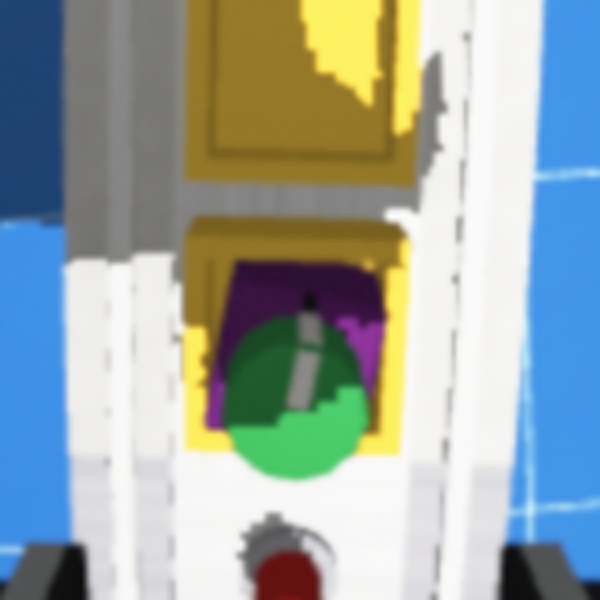

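View pics/w16.png

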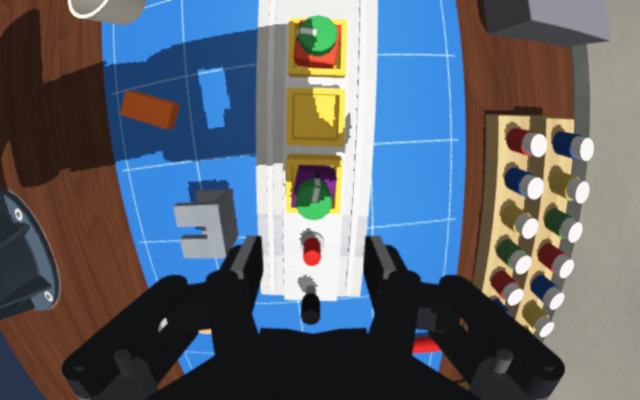

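Call:
send_rows(commands=[0.6,-0.03,-0.002,0,0,0,0.022,0.6,-0.038,-0.001,0,0,0,0,0.6,0,0,0,0,0,0,0.6,0,0,0,0,0,0,0.6,0,0,0,0,0,0,0.6,0,0,0,0,0,0,0.6,0,0,0,0,0,0,0.6,0,0,0,0,0,0])

```text
clock: 30.7
position: [0.5654, 0.0286, 0.3732]
tool_rot: [-2.336, -2.1, 0.0]
ft_force: [-0.9, 0.0, 0.5]
opening: 0.0514
```

Run:
```python
from h import *
goto([.5655,.0275,.073],np.radians(83.8))
d=get("wrist","w17");np.savez("w17.npz",**d)
cv2.imwrite("pics/c17.png",cv2.resize(d["color"][130:270,240:390],None,fx=4,fy=4,interpolation=cv2.INTER_CUBIC)[:,:,::-1])
cv2.imwrite("pics/c17b.png",cv2.resize(d["color"][50:200,120:270],None,fx=4,fy=4,interpolation=cv2.INTER_CUBIC)[:,:,::-1])
```

```text
t 30.7 th 1.4645 grasp [0.5654 0.0286 0.2182] j6 0.075 tilt [-0.  0. -1.] open 0.0514 F [-0.9  0.   0.5] tq [ 0.03 -0.01  0.  ]
shift [-0.0011  0.0003  0.1452] turn 0.0019
```

View pics/c17.png

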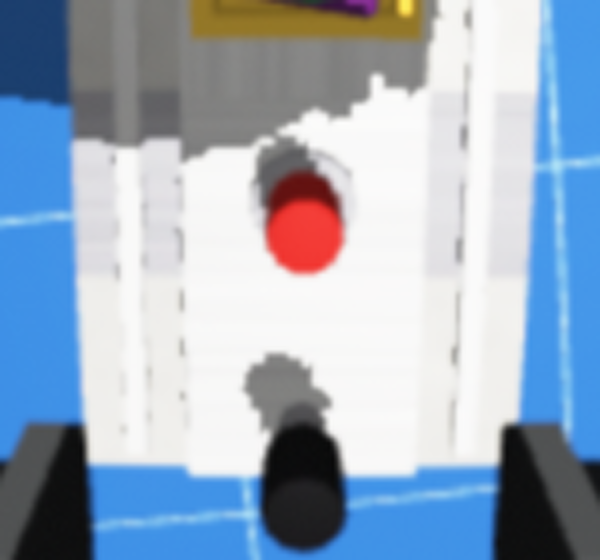

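View pics/c17b.png

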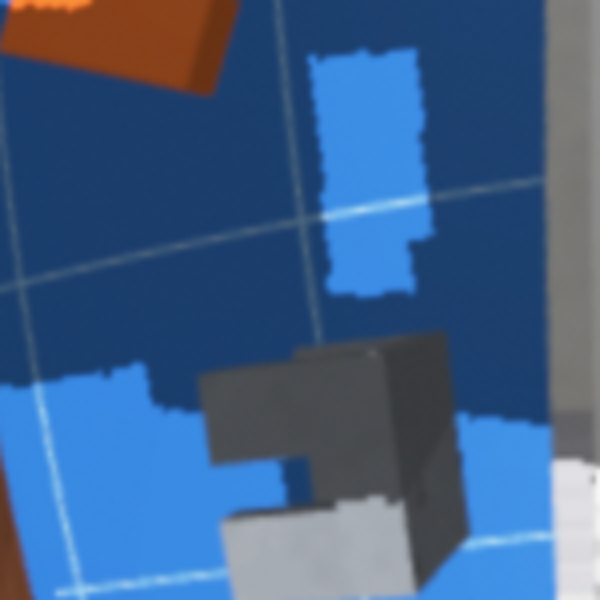

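Run:
```python
from h import *
d=dict(np.load("w17.npz"))
f=lambda q,z: plane(d,np.array(q)/4+[240,130]-[.37,.37],z,True)[0,:2]
print("pin",f([304,236],.083),"collar",f([302,190],.051),"handle",f([304,513],.098))
g=lambda q,z: plane(d,np.array(q)/4+[120,50]-[.37,.37],z,True)[:,:2]
b=g([(200,378),(385,350),(415,593),(210,465),(308,455),(220,520),(318,505)],.060); print(b.round(4).tolist())
```

```text
pin [0.56840579 0.02810233] collar [0.56845766 0.03086528] handle [ 0.56222577 -0.03101991]
[[0.4303, 0.0823], [0.48, 0.0818], [0.4772, 0.0221], [0.4287, 0.0605], [0.456, 0.0594], [0.4285, 0.0463], [0.4562, 0.0469]]
```

Call:
send_rows(commands=[0.6,0,0.0025,0.03,0,0,0,0.6,0,0,0.035,0,0,0,0.6,0,0,0.03,0,0,0,0.6,0,0,0.025,0,0,0,0.6,0,0,0.015,0,0,0,0.6,0,0,0.009,0,0,0,0.6,0,0,0,0,0,0,0.6,0,0,0,0,0,0])

```text
clock: 31.55
position: [0.5682, 0.0279, 0.2301]
tool_rot: [2.336, 2.099, 0.002]
ft_force: [0.3, 0.3, 0.4]
opening: 0.0513
```

Run:
```python
from h import *
goto([.568,.0285,.073],np.radians(83.8))
d=get("wrist","w18")
```

```text
t 31.55 th 1.4638 grasp [0.5684 0.0279 0.0751] j6 0.074 tilt [ 0.0014 -0.     -1.    ] open 0.0513 F [0.3 0.3 0.4] tq [0.05 0.01 0.  ]
shift [ 0.0005 -0.0005  0.0021] turn 0.0013
```

View pics/w18.png

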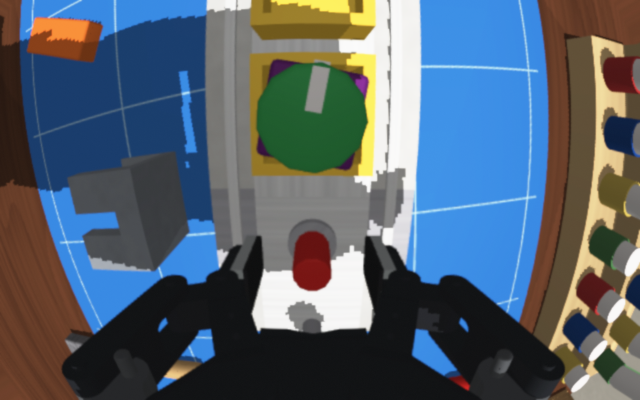

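Call:
send_rows(commands=[0,0,0,0,0,0,0,0,0,0,0,0,0,0,0,0,0,0,0,0,0,0,0,0,0,0,0,0,0,0,0,0,0,0,0,0,0,0,0,0,0,0,0,0,0,0,0,0,0,0,0,0,0,0,0,0])

```text
clock: 32.4
position: [0.568, 0.0279, 0.23]
tool_rot: [2.337, 2.099, 0.001]
ft_force: [-2.6, 0.1, 5.4]
opening: 0.0163
```

Run:
```python
from h import *
goto([.568,.0285,.073],np.radians(83.8))
d=get("wrist","w19")
cv2.imwrite("pics/c19.png",d["color"][190:320,220:410][:,:,::-1].repeat(4,0).repeat(4,1))
```

```text
t 32.4 th 1.4638 grasp [0.5681 0.0279 0.075 ] j6 0.074 tilt [ 9.e-04 -0.e+00 -1.e+00] open 0.0163 F [-2.6  0.1  5.4] tq [0.06 0.23 0.07]
shift [ 0.0006 -0.0002  0.002 ] turn 0.0012
```

View pics/c19.png

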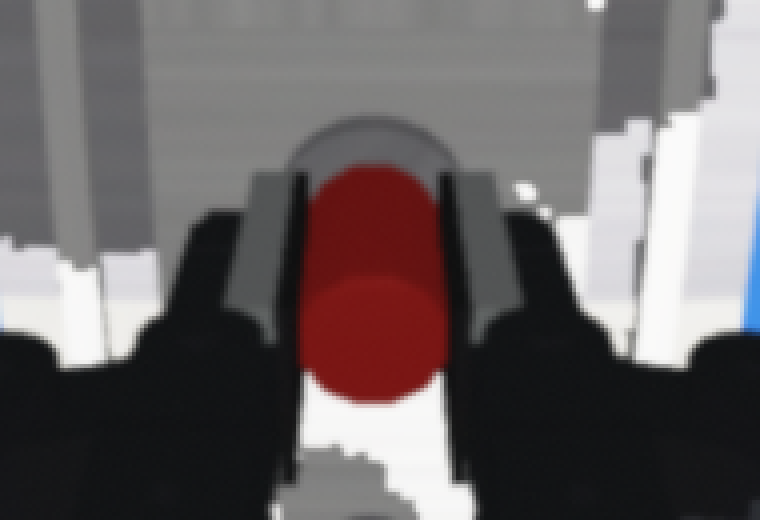

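Call:
send_rows(commands=[0,0,0,-0.005,0,0,0,0,0,0,-0.01,0,0,0,0,0,0,-0.01,0,0,0,0,0,0,-0.01,0,0,0,0,0,0,-0.012,0,0,0,0,0,0,-0.015,0,0,0,0,0,0,-0.015,0,0,0,0,0,0,0,0,0,0])

```text
clock: 33.25
position: [0.5683, 0.0279, 0.3086]
tool_rot: [2.335, 2.098, 0.004]
ft_force: [1.4, 0.4, -0.9]
opening: 0.016
```

Run:
```python
from h import *
goto([.45,.0525,.155],np.radians(83.8))
d=get("side","s20")
cv2.imwrite("pics/c20.png",cv2.resize(d["color"][150:300,200:350],None,fx=4,fy=4,interpolation=cv2.INTER_CUBIC)[:,:,::-1])
```

```text
t 33.25 th 1.4638 grasp [0.5689 0.0279 0.1536] j6 0.074 tilt [ 3.8e-03 -1.0e-04 -1.0e+00] open 0.016 F [ 1.4  0.4 -0.9] tq [-0.1  -0.02 -0.02]
shift [ 0.0118 -0.1208 -0.0018] turn 0.0012
```

View pics/c20.png

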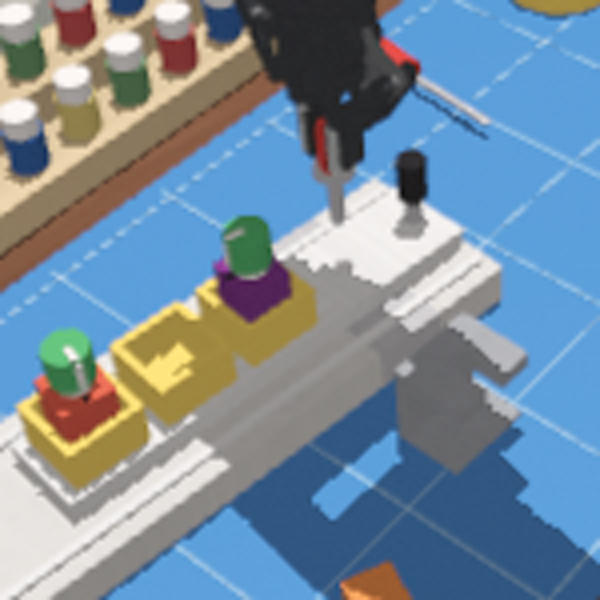

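Call:
send_rows(commands=[0,0.002,-0.02,-0.005,0,0,0,0,0.003,-0.03,0,0,0,0,0,0.003,-0.03,0,0,0,0,0,0.002,-0.025,0,0,0,0,0,0.002,-0.015,0,0,0,0,0,0,0,0,0,0,-0.14,0,0,0,0,0,0,-0.14,0,0,0,0,0,0,-0.14])

```text
clock: 34.1
position: [0.4495, 0.0527, 0.3107]
tool_rot: [-1.84, -2.545, 0.001]
ft_force: [0.7, -0.4, -1.5]
opening: 0.0159
```

Call:
send_rows(commands=[0,0,0,0,0,0,-0.14,0,0,0,0,0,0,-0.14,0,0,0,0,0,0,-0.14,0,0,0,0,0,0,-0.14,0,0,0,0,0,0,-0.14,0,0,0,0,0,0,-0.14,0,0,0,0,0,0,-0.14,0,0,0,0,0,0,-0.14])

```text
clock: 34.9
position: [0.4496, 0.0526, 0.3106]
tool_rot: [-0.207, -3.134, 0.0]
ft_force: [0.1, 0.5, -0.2]
opening: 0.0158
```

Call:
send_rows(commands=[0,0,0,0,0,0,-0.14,0,0,0,0,0,0,0,0,0,0,0,0,0,0,0,0,0,0,0,0,0,0,0,0,0,0,0,0,0,0,0,0,0,0,0,0,0,0,0,0,0,0,0,0,0,0,0,0,0])

```text
clock: 35.7
position: [0.4498, 0.0527, 0.3112]
tool_rot: [-0.003, 3.142, 0.0]
ft_force: [-0.3, -0.6, -1.0]
opening: 0.0161
```

Run:
```python
from h import *
goto([.45,.0525,.155],np.radians(180))
d=get("wrist","w21");np.savez("w21.npz",**d)
cv2.imwrite("pics/c21.png",cv2.resize(d["color"][100:310,220:430],None,fx=2.85,fy=2.85,interpolation=cv2.INTER_CUBIC)[:,:,::-1])
```

```text
t 35.7 th -3.1397 grasp [0.4498 0.0527 0.1562] j6 -1.559 tilt [ 0.  0. -1.] open 0.0161 F [-0.3 -0.6 -1. ] tq [-0.04 -0.04  0.03]
shift [-0.0002 -0.0002  0.0012] turn 0.0019
```

View pics/c21.png

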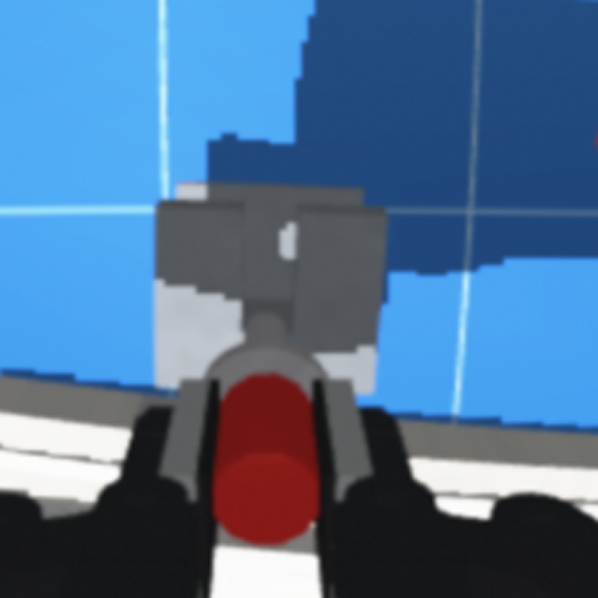

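Run:
```python
from h import *
d=dict(np.load("w21.npz"))
f=lambda q,z: plane(d,np.array(q)/2.85+[220,100]-[.32,.32],z,True)[:,:2]
print("plate",f([(157,203),(386,210),(155,387),(374,393)],.060).round(4).tolist())
print("notch",f([(245,204),(298,206),(243,300),(296,302)],.060).round(4).tolist())
print("shank",f([(249,325),(285,325),(267,316)],.0852).round(4).tolist())
cv2.imwrite("pics/c21b.png",cv2.resize(d["color"][165:245,265:365],None,fx=7,fy=7,interpolation=cv2.INTER_CUBIC)[:,:,::-1])
```

```text
plate [[0.426, 0.0242], [0.4276, 0.0828], [0.4771, 0.0219], [0.4787, 0.0818]]
notch [[0.4262, 0.0467], [0.4267, 0.0602], [0.4519, 0.0461], [0.4524, 0.06]]
shank [[0.4498, 0.0481], [0.4498, 0.0566], [0.4475, 0.0523]]
```

View pics/c21b.png

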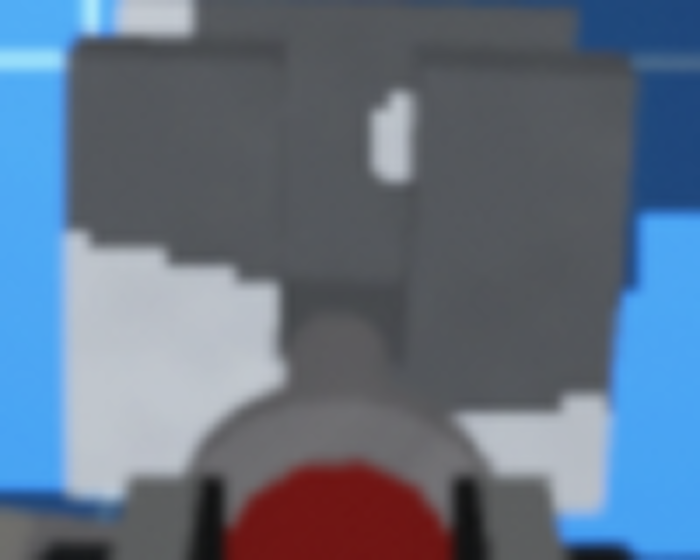

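Call:
send_rows(commands=[0,0.001,0.0008,0.01,0,0,0,0,0,0,0.01,0,0,0,0,0,0,0,0,0,0,0,0,0,0,0,0,0,0,0,0,0,0,0,0,0,0,0,0,0,0,0,0,0,0,0,0,0,0,0,0,0,0,0,0,0])

```text
clock: 36.55
position: [0.4488, 0.0534, 0.2913]
tool_rot: [-0.003, 3.141, 0.0]
ft_force: [0.9, 0.4, -1.5]
opening: 0.0161
```

Run:
```python
from h import *
goto([.449,.0533,.089],np.radians(180))
d=get("wrist","w22");np.savez("w22.npz",**d)
cv2.imwrite("pics/c22.png",cv2.resize(d["color"][165:265,265:365],None,fx=6,fy=6,interpolation=cv2.INTER_CUBIC)[:,:,::-1])
```

```text
t 36.55 th -3.1394 grasp [0.4488 0.0534 0.1363] j6 -1.558 tilt [ 3.e-04  0.e+00 -1.e+00] open 0.0161 F [ 0.9  0.4 -1.5] tq [ 0.02 -0.01 -0.01]
shift [-0.0001 -0.0001  0.0473] turn 0.0022
```

View pics/c22.png

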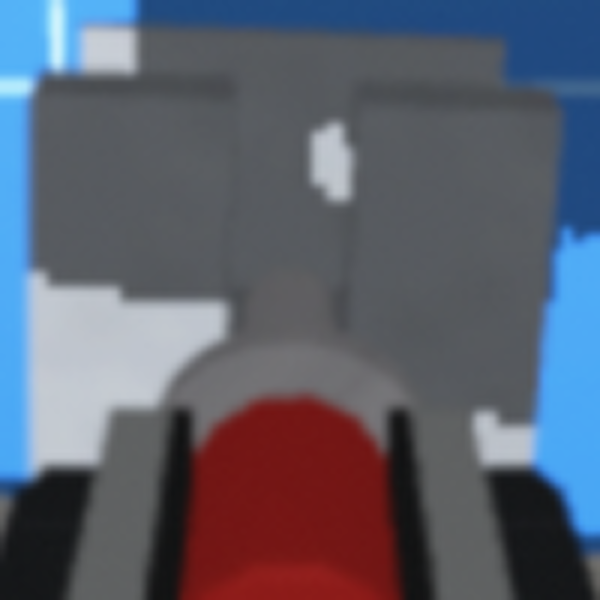

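Call:
send_rows(commands=[0,0,0,0.005,0,0,0,0,0,0,0.005,0,0,0,0,0,0,0.005,0,0,0,0,0,0,0,0,0,0,0,0,0,0,0,0,0,0,0,0,0,0,0,0,0,0,0,0,0,0,0,0,0,0,0,0,0,0])

```text
clock: 37.4
position: [0.4488, 0.0535, 0.2763]
tool_rot: [-0.004, 3.141, -0.0]
ft_force: [1.2, -0.2, -0.3]
opening: 0.0159
```

Call:
send_rows(commands=[0,0,0,0.006,0,0,0,0,0,0,0.006,0,0,0,0,0,0,0.006,0,0,0,0,0,0,0.005,0,0,0,0,0,0,0.003,0,0,0,0,0,0,0.002,0,0,0,0,0,0,0,0,0,0,0,0,0,0,0,0,0])

```text
clock: 38.2
position: [0.4489, 0.0534, 0.2483]
tool_rot: [-0.003, 3.141, 0.0]
ft_force: [-0.2, 0.1, -0.6]
opening: 0.016
```

Run:
```python
from h import *
goto([.449,.0533,.089],np.radians(180))
d=get("wrist","w23");np.savez("w23.npz",**d)
cv2.imwrite("pics/c23.png",cv2.resize(d["color"][165:305,245:385],None,fx=4.2,fy=4.2,interpolation=cv2.INTER_CUBIC)[:,:,::-1])
d=get("side","s23")
cv2.imwrite("pics/c23s.png",cv2.resize(d["color"][170:290,240:380],None,fx=4.2,fy=4.2,interpolation=cv2.INTER_CUBIC)[:,:,::-1])
```

```text
t 38.2 th -3.1394 grasp [0.4489 0.0534 0.0933] j6 -1.558 tilt [ 2.e-04  0.e+00 -1.e+00] open 0.016 F [-0.2  0.1 -0.6] tq [-0.04  0.01  0.02]
shift [-0.0001 -0.0001  0.0043] turn 0.0022
```

View pics/c23.png

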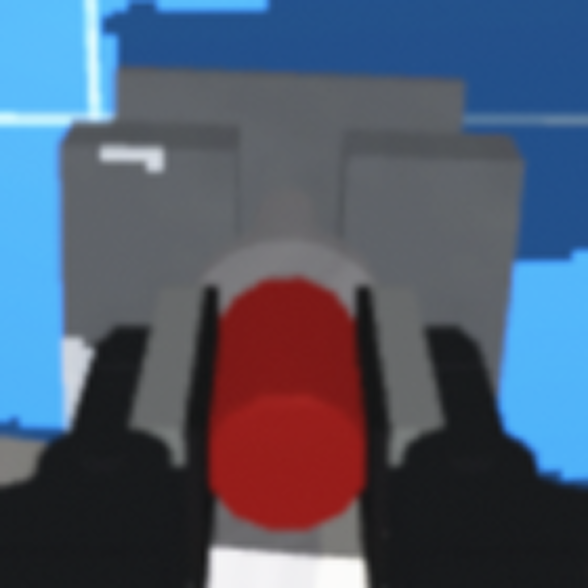

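View pics/c23s.png

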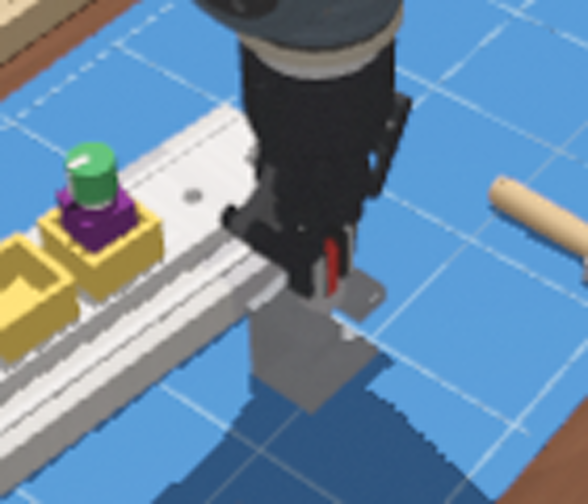

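Call:
send_rows(commands=[0,0,0,0.002,0,0,0,0,0,0,0.001,0,0,0,0,0,0,0.001,0,0,0,0,0,0,0,0,0,0,0,0,0,0,0,0,0,0,0,0,0,0,0,0,0,0,0,0,0,0,0,0,0,0,0,0,0,0])

```text
clock: 39.1
position: [0.4488, 0.0534, 0.2442]
tool_rot: [-0.003, 3.142, 0.0]
ft_force: [0.0, 0.3, -0.7]
opening: 0.0164
```

Call:
send_rows(commands=[0,0,0,0.001,0,0,0,0,0,0,0,0,0,0,0,0,0,0,0,0,0,0,0,0,0,0,0,0,0,0,0,0,0,0,0,0,0,0,0,0,0,0,0,0,0,0,0,0,0,0,0,0,0,0,0,0])

```text
clock: 39.9
position: [0.4489, 0.0534, 0.2439]
tool_rot: [-0.004, 3.141, -0.0]
ft_force: [-4.0, -0.5, 12.4]
opening: 0.0163
```

Contact (12 N). I'll ease off slightly, open and rise.

Call:
send_rows(commands=[0,0,0,-0.0005,0,0,0,0.4,0,0,0,0,0,0,0.4,0,0,0,0,0,0,0.4,0,0,0,0,0,0,0.4,0,0,0,0,0,0,0.4,0,0,0,0,0,0,0.4,0,0,-0.02,0,0,0,0.4,0,0,-0.03,0,0,0])

```text
clock: 40.7
position: [0.4484, 0.0534, 0.2932]
tool_rot: [0.003, -3.138, 0.0]
ft_force: [0.0, 0.7, 0.1]
opening: 0.0342
```

Call:
send_rows(commands=[0.4,0,0,-0.03,0,0,0,0.4,0,0,-0.03,0,0,0,0.4,0,0,0,0,0,0,0.4,0,0,0,0,0,0,0.4,0,0,0,0,0,0,0.4,0,0,0,0,0,0,0.4,0,0,0,0,0,0,0.4,0,0,0,0,0,0])

```text
clock: 41.5
position: [0.4488, 0.0534, 0.3532]
tool_rot: [0.004, -3.141, 0.0]
ft_force: [0.9, 0.2, 0.6]
opening: 0.0343
```

Run:
```python
from h import *
goto([.5616,-.031,.2],np.radians(83.8))
d=get("wrist","w24");np.savez("w24.npz",**d)
cv2.imwrite("pics/c24.png",cv2.resize(d["color"][100:250,240:390],None,fx=4,fy=4,interpolation=cv2.INTER_CUBIC)[:,:,::-1])
d=get("side","s24")
cv2.imwrite("pics/c24s.png",cv2.resize(d["color"][170:290,240:380],None,fx=4.2,fy=4.2,interpolation=cv2.INTER_CUBIC)[:,:,::-1])
```

```text
t 41.5 th -3.1393 grasp [0.4486 0.0534 0.1982] j6 -1.558 tilt [-9.e-04 -0.e+00 -1.e+00] open 0.0343 F [0.9 0.2 0.6] tq [-0.01  0.02  0.01]
shift [-0.1128 -0.0847 -0.0018] turn 1.6813
```

View pics/c24.png

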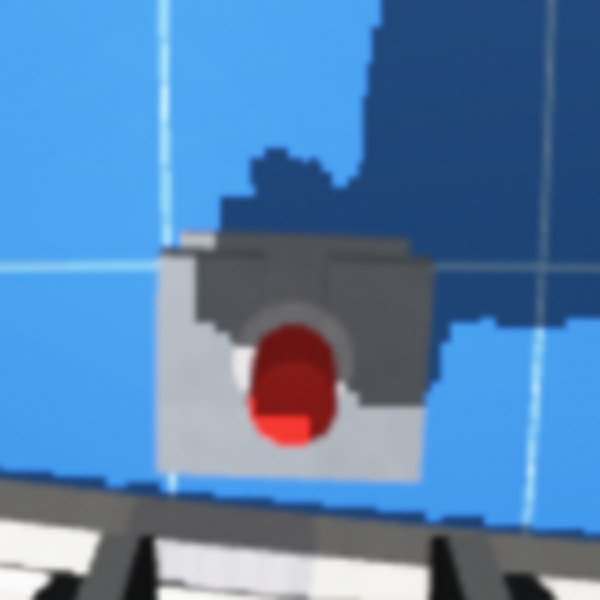

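View pics/c24s.png

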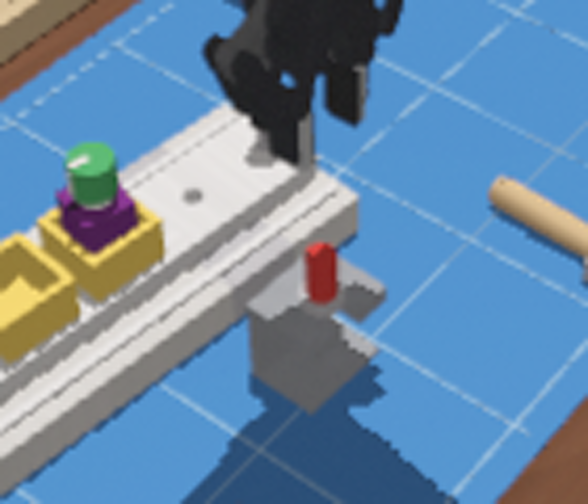

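Call:
send_rows(commands=[0.6,-0.02,-0.015,0,0,0,0,0.6,-0.03,-0.022,0,0,0,0,0.6,-0.03,-0.022,0,0,0,0,0.6,-0.022,-0.017,0,0,0,0,0.6,-0.0115,-0.0085,0,0,0,0.054,0.6,0,0,0,0,0,0.054,0.6,0,0,0,0,0,0,0.6,0,0,0,0,0,0])

```text
clock: 42.4
position: [0.5623, -0.0307, 0.3535]
tool_rot: [-0.163, -3.137, -0.0]
ft_force: [-0.4, 0.5, 0.4]
opening: 0.0513
```

Run:
```python
from h import *
goto([.562,-.031,.085],np.radians(173.8))
d=get("wrist","w25");np.savez("w25.npz",**d)
cv2.imwrite("pics/c25.png",cv2.resize(d["color"][130:280,240:390],None,fx=4,fy=4,interpolation=cv2.INTER_CUBIC)[:,:,::-1])
```

```text
t 42.4 th 3.0375 grasp [ 0.5623 -0.0307  0.1985] j6 -1.604 tilt [-4.e-04  1.e-04 -1.e+00] open 0.0513 F [-0.4  0.5  0.4] tq [-0.03 -0.03  0.01]
shift [ 0.0002 -0.0004  0.1135] turn 0.0041
```

View pics/c25.png

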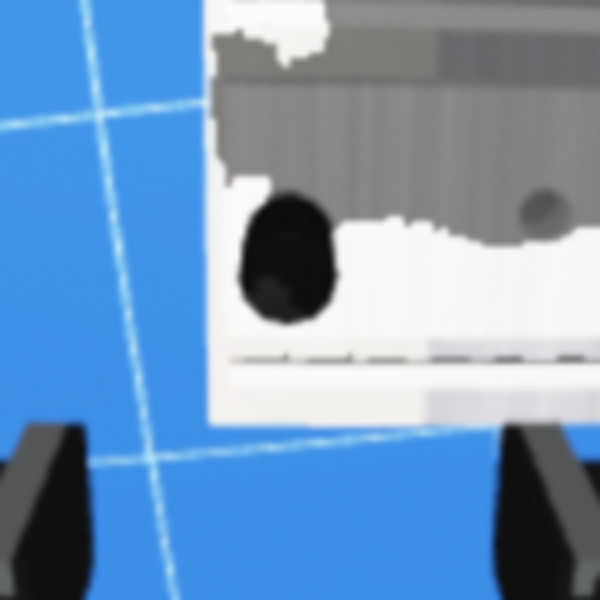

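Knob centred between the fingers. Descending and pinching.

Call:
send_rows(commands=[0.6,0,0,0.03,0,0,0,0.6,0,0,0.035,0,0,0,0.6,0,0,0.025,0,0,0,0.6,0,0,0.015,0,0,0,0.6,0,0,0.007,0,0,0,0.6,0,0,0,0,0,0,0.6,0,0,0,0,0,0,0.6,0,0,0,0,0,0])

```text
clock: 43.25
position: [0.5628, -0.0309, 0.2428]
tool_rot: [0.166, 3.135, -0.0]
ft_force: [0.3, 0.9, -0.3]
opening: 0.051
```

Call:
send_rows(commands=[0,0,0,0,0,0,0,0,0,0,0,0,0,0,0,0,0,0,0,0,0,0,0,0,0,0,0,0,0,0,0,0,0,0,0,0,0,0,0,0,0,0,0,0,0,0,0,0,0,0,0,0,0,0,0,0])

```text
clock: 44.05
position: [0.5626, -0.0309, 0.2424]
tool_rot: [0.166, 3.136, -0.0]
ft_force: [-2.1, 0.4, 4.6]
opening: 0.0184
```

Run:
```python
from h import *
goto(np.array([.562,-.031,.085])+np.r_[.06*np.array([np.cos(np.radians(83.8)),np.sin(np.radians(83.8))]),0],np.radians(173.8))
```

```text
t 44.05 th 3.0358 grasp [ 0.5627 -0.0309  0.0874] j6 -1.602 tilt [ 7.e-04 -2.e-04 -1.e+00] open 0.0184 F [-2.1  0.4  4.6] tq [-0.09  0.3   0.02]
shift [0.0005 0.0598 0.0023] turn 0.0024
```

Pinched (18.4 mm reading on the 20 mm knob). Now +60 mm along tool y.

Call:
send_rows(commands=[0,0,0.004,0,0,0,0,0,0,0.008,0,0,0,0,0,0,0.01,0,0,0,0,0,0,0.01,0,0,0,0,0,0,0.01,0,0,0,0,0,0,0.008,0,0,0,0,0,0,0.005,0,0,0,0,0,0,0.003,0,0,0,0])

```text
clock: 44.85
position: [0.5689, 0.0272, 0.2424]
tool_rot: [0.165, 3.136, -0.0]
ft_force: [-0.2, -2.1, 5.1]
opening: 0.0183
```

Call:
send_rows(commands=[0,0,0.001,0,0,0,0,0,0,0.001,0,0,0,0,0,0,0.0005,0,0,0,0,0,0,0,0,0,0,0,0,0,0,0,0,0,0,0,0,0,0,0,0,0,0,0,0,0,0,0,0,0,0,0,0,0,0,0])

```text
clock: 45.65
position: [0.5691, 0.0283, 0.2424]
tool_rot: [0.166, 3.136, -0.003]
ft_force: [-1.7, -11.6, 6.1]
opening: 0.0183
```

Run:
```python
from h import *
goto([.5627,-.0309,.085],np.radians(173.8))
```

```text
t 45.65 th 3.0361 grasp [0.5693 0.028  0.0874] j6 -1.495 tilt [ 0.001 -0.002 -1.   ] open 0.0183 F [ -1.7 -11.6   6.1] tq [-1.95  0.26  0.02]
shift [ 0.0003 -0.0592  0.0025] turn 0.0027
```

Call:
send_rows(commands=[0,0,0.001,0,0,0,0,0,0,0.0005,0,0,0,0,0,0,0,0,0,0,0,0,0,0,0,0,0,0,0,0,0,0,0,0,0,0,0,0,0,0,0,0,0,0,0,0,0,0,0,0,0,0,0,0,0,0])

```text
clock: 46.45
position: [0.5692, 0.0287, 0.2424]
tool_rot: [0.165, 3.137, -0.006]
ft_force: [-3.8, -22.5, 6.8]
opening: 0.0183
```

Call:
send_rows(commands=[0,0,-0.0015,0,0,0,0,0.6,0,0,0,0,0,0,0.6,0,0,0,0,0,0,0.6,0,0,0,0,0,0,0.6,0,0,0,0,0,0,0.6,0,0,0,0,0,0,0.6,0,0,-0.02,0,0,0,0.6,0,0,-0.03,0,0,0])

```text
clock: 47.25
position: [0.5684, 0.0295, 0.2909]
tool_rot: [-0.166, -3.134, 0.0]
ft_force: [0.2, 0.4, 1.0]
opening: 0.0513
```

Call:
send_rows(commands=[0.6,0,0,-0.04,0,0,0,0.6,0,0,-0.04,0,0,0,0.6,0,-0.03,-0.02,0,0,0,0.6,0,-0.04,0,0,0,0,0.6,0,-0.045,0,0,0,0,0.6,0,-0.04,0,0,0,0,0.6,0,-0.02,0,0,0,0,0.6,0,0,0,0,0,0])

```text
clock: 48.05
position: [0.55, -0.1468, 0.3916]
tool_rot: [-0.171, -3.137, 0.0]
ft_force: [0.2, 0.1, 0.5]
opening: 0.0512
```

Run:
```python
from h import *
goto([.5693,.028,.2])
for n in("wrist","top","side"):
    d=get(n,"f_"+n); np.savez(f"f_{n}.npz",**d)
    if n=="side": cv2.imwrite("pics/f_sidez.png",cv2.resize(d["color"][140:360,80:380],None,fx=2.5,fy=2.5,interpolation=cv2.INTER_CUBIC)[:,:,::-1])
    if n=="top": cv2.imwrite("pics/f_topz.png",cv2.resize(d["color"][130:280,110:470],None,fx=2.2,fy=2.2,interpolation=cv2.INTER_CUBIC)[:,:,::-1])
```

```text
t 48.05 th 3.033 grasp [ 0.55   -0.1468  0.2366] j6 -1.805 tilt [-0.e+00 -2.e-04 -1.e+00] open 0.0512 F [0.2 0.1 0.5] tq [-0.01 -0.02  0.  ]
shift [-0.0002  0.1759  0.0366] turn None
```

View pics/f_sidez.png

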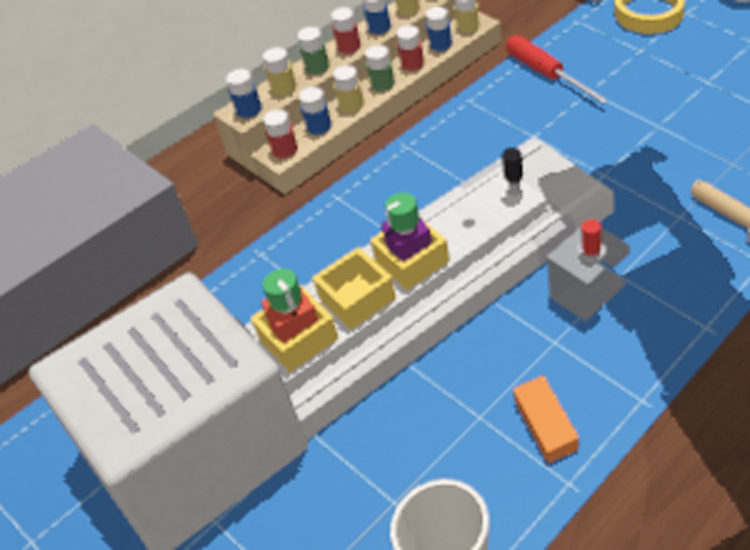

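View pics/f_topz.png

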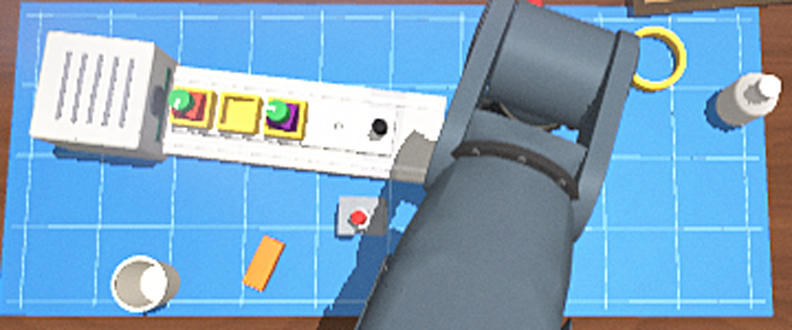

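View pics/f_wrist.png

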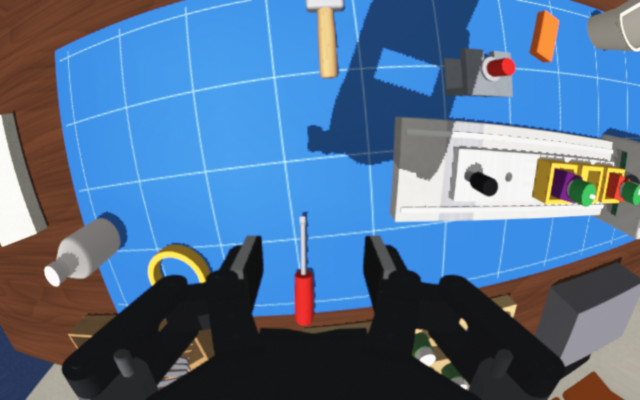

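Run:
```python
from h import *
out=[]
for n in ("top0.npz","f_top.npz"):
    d=dict(np.load(n)); m=mask(d,(0,0,0),(180,255,50)); m[:170]=0;m[205:]=0;m[:,:270]=0;m[:,308:]=0
    b,l=blobs(m); 
    x=max(b,key=lambda t:t[0]); p=plane(d,x[1],.09)[0]; print(x,p); out.append(p)
    y=mask(d,(20,110,90),(34,255,255)); y[:165]=0;y[205:]=0;y[:,:170]=0;y[:,285:]=0
    w=plane(d,np.argwhere(y>0)[:,::-1].astype(float),.074)[:,:2]; r=cv2.minAreaRect((w*1000).astype(np.float32)); print(r)
print(np.linalg.norm(out[1]-out[0]))
d=dict(np.load("f_side.npz")); s0=dict(np.load("side0.npz"))
for q in (s0,d):
    m=mask(q,(0,0,0),(180,255,60)); m[:185]=0;m[225:]=0;m[:,:270]=0;m[:,312:]=0; b,l=blobs(m); x=max(b,key=lambda t:t[0]); print(x,plane(q,x[1],.082))
```

```text
(np.int32(23), array([302.7, 189.7]), array([300, 187,   6,   7], dtype=int32)) [ 0.55875588 -0.03098051  0.09      ]
((579.5601196289062, 155.46575927734375), (177.3568115234375, 51.348690032958984), 83.58610534667969)
(np.int32(22), array([282.1, 187.1]), array([280, 184,   6,   7], dtype=int32)) [0.56609088 0.02792668 0.09      ]
((586.451904296875, 214.48704528808594), (177.67111206054688, 50.9457893371582), 83.3930435180664)
0.05936211072185059
(np.int32(72), array([302.6, 193.8]), array([300, 188,   6,  13], dtype=int32)) [[ 0.56124805 -0.02932278  0.082     ]]
(np.int32(80), array([284.9, 206. ]), array([282, 200,   7,  13], dtype=int32)) [[0.56674189 0.03091716 0.082     ]]
```

```bash
python3 -c "
from rig import ctrl
print(ctrl.sign_off())"
```

```text
the job is handed in; nothing more can be done
None
```

The job is done and handed in after about 48 s on the clock. No verdict was reported. Only the red and violet bottles were on the mat; the ivory one was absent.

- **Bottles:** The red bottle stands in the pocket nearest the drive box and the violet one in the pocket nearest the pin. I turned each cap clockwise until it hit its stop and slipped in the grip. Close-up pictures afterwards showed both white stripes over their black marks.
- **Pin:** I then drew it straight up out of the bore and lowered it into the bracket's notch until it met the plate at about 12 N. Pictures show it hanging upright there with the collar on the plate.
- **Carriage:** I pinched the knob and moved it in until it stopped, with the resistance rising to 22 N and no further travel. Afterwards the cameras measured 59.4, 59.4 and 60.5 mm of travel against the nominal 60, which agrees within calibration.
- **Other things:** The bystanders look where they were in the last pictures. I did not measure them again. The arm was clear of everything when I handed in.

No check failed. The only slight disagreements were 1–2 mm differences between the top and wrist camera positions.

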